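# Sweep the inspection plate clear, then hold the loupe in focus over the chip

### The arm

A 6-joint arm with a two-finger parallel gripper is mounted at the origin on a cart in front of the work surface, level with it; the furniture and walls round the work are solid. World frame = base frame: x ahead of the robot, y to its left, z up, the work surface at z = 0. Lengths are in mm, angles in rad, forces in N, time in s.
With the tool pointing down it reaches from about 275 to 1000 mm from the base axis. Payload 8.4 kg.
Tool frame: the origin (TCP) lies on the centre line of the jaws, within the pads' length; the fingertips stand 22 mm ahead of it and the grasp point (between the pads) lies 3 mm ahead of it; z points along the fingers, x is the direction in which the jaws open and shut, and the axes are right-handed (so a half turn about z gives the same grasp; the last joint's range is limited). The gripper opens to 85 mm and grips with 20 to 120 N. Pads are 22 mm wide; open, the fingers measure 114 mm over their backs; the gripper's body (76 mm by 85 mm) begins 54 mm behind the grasp point. The pads swing forward as they close: fully open they stand 13 mm farther back than shut.
Start: joints at [-1.301, 0.353, 1.633, -0, 1.155, -0.002], TCP at [167.79, -602.059, 253.281] pointing down, gripper open.
Joint ranges: [-2.63, 2.63], [-0.92, 2.1], [0.06, 2.66], [-1.3, 4.44], [0, 2.69], [-3.02, 3.02]. Speed limits (rad/s): [2.22, 2.22, 2.79, 3.14, 3.14, 3.14].

### API

Orientations are given as [roll, pitch, yaw] about the fixed x, y, z axes, in that order (R = Rz(yaw) Ry(pitch) Rx(roll)).
In Python, from rig import status, viewer, job gives the robot as it stands.
- The arm moves only by the tool send_rows, never from a script. Its argument "plan" is a list of rows, each a list of 3 entries, a list of its own where there are three numbers: the shift along the tool's x, y, z in m, then the turn, a rotation vector about the tool's x, y, z in rad, then the opening, from -1 (shut) to 1 (fully open). In form: [[[x, y, z], [rx, ry, rz], jaw], ...]. A call has exactly 5 rows; each row is the pose to reach, as a shift and turn from the pose measured when the call began, along the tool's axes at that moment; what a row does not reach only later rows make up. A row lasts 1/12 s, in which the tool goes at most 41.7 mm and 7.16 degrees, less where a joint would pass 70% of its speed; a pose out of reach is approached as far as the arm can. A call with a gripper value outside its range is refused whole. The fingers move at their own pace and stop on an object; "squeeze" is the grip in N (left out, the last holds). Time passes only in rows, so rows that repeat a pose let the fingers close, or fill a call up. It gives the time, the measured TCP pose, the force and the opening at its end, in the units of the state.
- status.sense(): the state, without advancing time (a new reading comes with each control period).
- viewer.grab_frame(name): name is "side" or "top" or "wrist"; returns the picture (480x640x3 uint8, red, green, blue); there is no depth.
- viewer.camera_params(name): a dict with "intrinsics" (3x3 intrinsics, pixels), "dist_coeffs" ([k1, k2, p1, p2, k3] as OpenCV has them; the pictures are not rectified), "xyz" and "orientation" of the camera in the world. Camera axes: x right, y down, z forward; pixel columns grow to the right and rows downward; lengths in mm; the calibration is good to about 2 mm. A picture is of the moment at which its call begins: read the wrist's pose just before it. camera_params takes no time and is no camera call; for the wrist camera it gives the pose at the moment of the call.
- job.sign_off(): hands the job in, once; it reports no verdict.
Trained networks look in the newest picture that a camera, given by its name, has taken for a name from the list of things; names that differ only in an ending like _2 or _b are one class to them, and where a whole thing is asked for, a point or a joint stands for the part that bears it (a point fixed in the world has none). Each returns a list of dicts, best first, with "p" (0 to 1); they miss things now and then, are a little off and sometimes report something else, mostly with a low value. They report only what shows in the picture. A call takes as long as a camera call. They do not tell look-alikes from the thing itself.
- viewer.cut_out(label, camera): "mask" (480x640 bool, what is visible of it) and "extent" ([left, top, width, height] in pixels, round what is visible of it).
The state is a dict: "clock": time; "qpos": joint angles; "qvel": joint speeds; "joint_efforts": joint torques, N m; "eef_pos": TCP position; "tcp_rot": TCP orientation; "contact_force": force on the tool from outside, world axes, zero at the start; "wrist_torque": the same for the moment, N m; "opening": opening from 0.0 (shut) to 1.0 (fully open).
Only numpy, scipy, OpenCV 4.12 (cv2) and the standard library are available. Lean on these libraries where they do the work, as an engineer would, in place of code of your own. Each camera call takes 0.05 s, during which the arm holds its last target.

### The job

With the scraper block, not with the fingers, sweep the three metal offcuts along the inspection plate into the tray at its end, and stand the scraper back upright on the bench, clear of the fixture. Then take the loupe by its handle and hold it level over the chip in the plate, lens centred on the chip and the middle of its rim at the height of the pointer on the focus post; keep the loupe from touching the fixture, and leave the pointer and the things lying around where they are. Finish while holding the loupe still there; do not put it down.

Things in the scene. Friction and masses are not known exactly. Their poses are not given: they have to be found in the camera images.
- fixture: Inspection fixture, fixed. Origin: under the plate's centre, at its feet; z up. Dark steel plate 112 mm long (x), 90 mm wide (y), flat top at z = 16 mm. Aluminium rails 5 mm wide, 5 mm high along both long edges (|y| = 40 to 45 mm) leave a channel 80 mm wide, open at both ends. The plate ends at x = +56 mm and, where the tray follows, at x = -56 mm.
- chip (a point): Centre of the chip (24 mm square, grid of small pads) that lies flush in the plate; at (-6, 6, 16) mm in the fixture's frame. Axes as the fixture's.
- focus_mark (a point): Tip of the pointer on the focus post, at x = 24, y = -54 mm of the fixture. Its height is the loupe's focal height, 45 to 75 mm above the plate's top, new every time. From there it runs to a 20 mm wide collar on a flat upright post (x = 24, y = -80 mm, top at z = 111 mm, its 12 mm high foot reaching to y = -95 mm). Held by friction, about 4 N.
- tray_mid (a point): Middle of the open sheet tray's floor, at (-73, 0, 4) mm of the fixture. The tray is as wide as the plate and 34 mm long inside (x = -56 to -90 mm of the fixture); its walls reach z = 13 mm, lower than the plate's top.
- offcut_1: Loose bent sheet-metal offcut, 16 x 11 x 6 mm. Origin: centre of its underside. At the start the three offcuts lie on the plate, centres between x = -42 and +16 mm of the fixture and |y| < 29 mm; the plate's last 30 mm away from the tray are clear.
- offcut_2: Loose bent sheet-metal offcut, 13 x 10 x 7 mm; as offcut_1.
- offcut_3: Loose bent sheet-metal offcut, 12 x 12 x 5 mm; as offcut_1.
- scraper: Scraper block, 45 mm high, standing on the bench to the right of the loupe. Origin: centre of the underside; z up. Sole 20 mm thick (x), 72 mm long (y), 16 mm high; above it a grip ridge 14 mm thick (x), 58 mm long (y), from 16 to 45 mm high. It sweeps along its x; both sides alike. 0.08 to 0.15 kg.
- loupe: Hand loupe lying flat, 12 mm thick throughout. Origin: underside of the rim, on the lens axis; z along that axis, up; the handle points to -x. Black rim 56 mm across, glass lens; flat black handle 14 mm wide (y), from x = -38 to -110 mm. Centre of mass about 35 mm from the lens axis towards the handle. 0.05 to 0.1 kg.
- lens (a point): Centre of the lens, at mid thickness of the rim (6 mm above the loupe's origin). Axes as the loupe's.
- grip (a point): Point in the middle of the handle, 66 mm from the lens axis, at mid thickness.
- side_cutters: Bystander: side cutters with yellow handles, 116 x 45 x 14 mm, on the mat left of the fixture. Leave alone.
- suction_cup: Bystander: black suction cup, 41 mm across, 30 mm high, on the same mat. Leave alone.
- flux_syringe: Bystander: syringe 122 x 26 x 19 mm, lying on the same mat. Leave alone.
Things that resemble listed ones, but are neither listed nor needed, are in the scene too. Leave any red look-alike of the scraper alone.

How it is judged (in metres and radians):
On the way, in this order (a step that is already met when the one before it is completed fails the run):
1. the three offcuts lie in the tray, the scraper is in the gripper (x of offcut_1 in the frame of fixture between -0.093 and -0.056 m and y of offcut_1 in the frame of fixture between -0.046 and 0.046 m and z of each of offcut_1, offcut_2, offcut_3 in the frame of fixture below 0.0145 m and x of offcut_2 in the frame of fixture between -0.093 and -0.056 m and y of offcut_2 in the frame of fixture between -0.046 and 0.046 m and x of offcut_3 in the frame of fixture between -0.093 and -0.056 m and y of offcut_3 in the frame of fixture between -0.046 and 0.046 m and contact force between scraper and the fingers above 1 N), for 0.2 s.
2. the scraper stands upright on the bench, clear of the fixture, let go (height (world z) of scraper between -0.013 and 0.01 m and angle between scraper's own z axis and vertical below 0.1 rad and horizontal distance between scraper and tray_mid above 0.055 m and contact force between scraper and the fingers below 0.1 N and contact force between scraper and fixture below 0.1 N), for 0.2 s.
At the end, for the whole second after the job is handed in: Offcuts in the tray; scraper upright on the bench (0.1 rad), clear of the fixture, let go; loupe held still by the gripper alone: lens within 8 mm of the chip's centre seen from above, within 5 mm of the pointer's height, level within 0.09 rad (all of step 2 and x of offcut_1 in the frame of fixture between -0.093 and -0.056 m and y of offcut_1 in the frame of fixture between -0.046 and 0.046 m and z of each of offcut_1, offcut_2, offcut_3 in the frame of fixture below 0.0145 m and x of offcut_2 in the frame of fixture between -0.093 and -0.056 m and y of offcut_2 in the frame of fixture between -0.046 and 0.046 m and x of offcut_3 in the frame of fixture between -0.093 and -0.056 m and y of offcut_3 in the frame of fixture between -0.046 and 0.046 m and horizontal distance between lens and chip below 0.008 m and z of lens in the frame of focus_mark between -0.005 and 0.005 m and angle between loupe's own z axis and vertical below 0.09 rad and contact force between loupe and the fingers above 1 N and contact force between loupe and fixture below 0.1 N and contact force between loupe and scraper below 0.1 N and linear speed of loupe below 0.02 m/s); the arm keeps its last pose, push and grip.
It fails at once if the fingers push or grip an offcut (contact force between any of offcut_1, offcut_2, offcut_3 and the fingers above 0.5 N).
It fails at once if the loupe touches the fixture or the pointer (contact force between loupe and fixture above 0.5 N).
It fails at once if the pointer is shifted (distance of focus_mark from where it was at the start of the episode above 0.004 m).
It fails at once if a bystander is shifted by more than 20 mm (distance of any of side_cutters, suction_cup, flux_syringe from where it was at the start of the episode above 0.02 m).
It also fails if it takes over 61 s, if anything falls off the work surface, if the arm or the gripper's body presses on something with over 40 N, if the wrist force passes 120 N, or if a joint passes its speed limit or range.

## Working session

There is one attempt and no reset: what is moved stays moved. The work goes in short steps, Python scripts to look and compute and a tool call to move; the robot and the scene stay as the last step left them, time stands still between calls to the robot, and variables do not carry over. Pictures are saved under pics/ and viewed, and the job is handed in when it is done.

Besides the shell and the picture viewer there is one more tool, called after "Call:" as name(argument=value, ...) on one line, values as JSON. send_rows: Moves the arm, as the interface text tells. Its arguments: {"type":"object","properties":{"plan":{"type":"array"},"squeeze":{"type":"number"}},"required":["plan"]}

```bash
ls; mkdir -p pics
python3 - <<'E'
from rig import status, viewer, job
import cv2
print(status.sense())
for n in ("side","top","wrist"):
    p=viewer.camera_params(n); print(n,p)
    im=viewer.grab_frame(n); cv2.imwrite(f"pics/{n}0.png",im[:,:,::-1])
E
```

```text
pics
{'clock': 0.0, 'qpos': array([-1.30139567e+00,  3.53611171e-01,  1.63414783e+00,  1.21144939e-05,
        1.15521657e+00, -2.43327524e-03]), 'qvel': array([-0.00076971,  0.00015939, -0.00021607,  0.00057233,  0.00035216,
       -0.00061486]), 'joint_efforts': array([-2.69734970e-03, -6.05251122e+01, -3.42072237e+01, -2.91059350e-04,
        9.01151594e-03, -1.77568776e-06]), 'eef_pos': array([ 167.67323877, -601.61393322,  252.57890329]), 'tcp_rot': array([-3.14157821e+00,  1.38288331e-03, -1.29896728e+00]), 'contact_force': array([0.17477966, 0.16599522, 0.60025955]), 'wrist_torque': array([-0.02170578, -0.01151157,  0.0492313 ]), 'opening': 1.002720693691353}
side {'intrinsics': array([[476.78140686,   0.        , 327.00614927],
       [  0.        , 476.78140686, 240.40408308],
       [  0.        ,   0.        ,   1.        ]]), 'dist_coeffs': array([0.03153837, 0.        , 0.        , 0.        , 0.        ]), 'xyz': array([ 303.67418996, 1068.49727333,  784.73948747]), 'orientation': array([-2.27454566, -0.01828607, -2.90546717])}
top {'intrinsics': array([[490.72362186,   0.        , 324.44760967],
       [  0.        , 490.72362186, 237.42149353],
       [  0.        ,   0.        ,   1.        ]]), 'dist_coeffs': array([-0.08249601,  0.        ,  0.        ,  0.        ,  0.        ]), 'xyz': array([398.17881073, 266.45055312, 924.99603678]), 'orientation': array([-3.02337863,  0.02222943, -1.55864978])}
wrist {'intrinsics': array([[383.30923586,   0.        , 313.20706238],
       [  0.        , 383.30923586, 238.61127688],
       [  0.        ,   0.        ,   1.        ]]), 'dist_coeffs': array([-0.08446745,  0.        ,  0.        ,  0.        ,  0.        ]), 'xyz': array([ 248.62246021, -578.81683924,  373.96482689]), 'orientation': array([ 2.81062725e+00,  4.66100963e-04, -1.29808447e+00])}
```

View pics/side0.png

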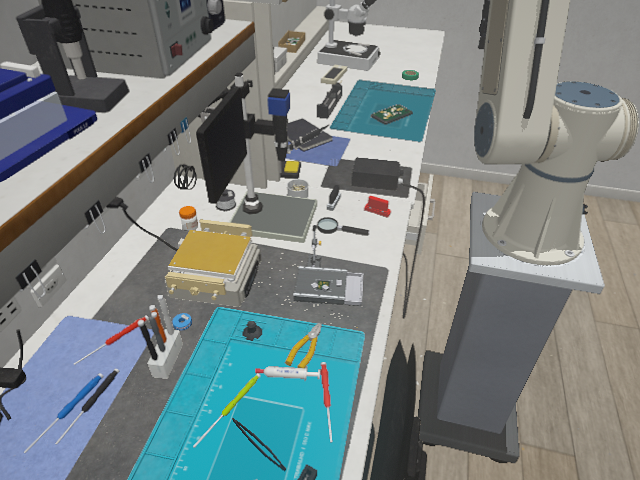

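View pics/top0.png

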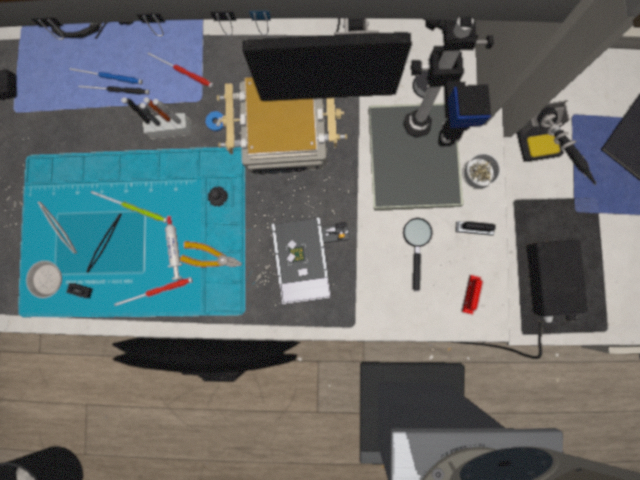

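View pics/wrist0.png

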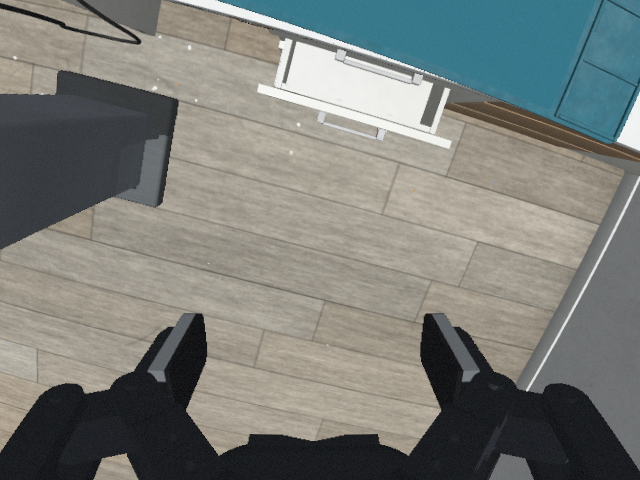

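```bash
cat > h.py <<'E'
import numpy as np, cv2
from scipy.spatial.transform import Rotation as R
from rig import status, viewer, job
def cam(n): 
    p=viewer.camera_params(n); return p
def ray(p,uv):
    uv=np.array(uv,float).reshape(-1,1,2)
    n=cv2.undistortPoints(uv,p['intrinsics'],p['dist_coeffs']).reshape(-1,2)
    d=np.c_[n,np.ones(len(n))]@R.from_euler('xyz',p['orientation']).as_matrix().T
    return np.array(p['xyz']),d
def onz(p,uv,z):
    c,d=ray(p,uv); z=np.broadcast_to(z,(len(d),)); t=(z-c[2])/d[:,2]; return c+d*t[:,None]
def proj(p,X):
    Rm=R.from_euler('xyz',p['orientation']).as_matrix()
    X=(np.array(X,float).reshape(-1,3)-p['xyz'])@Rm
    return cv2.projectPoints(X.reshape(-1,1,3),np.zeros(3),np.zeros(3),p['intrinsics'],p['dist_coeffs'])[0].reshape(-1,2)
def crop(im,x0,y0,w,h,s,name):
    c=cv2.resize(im[y0:y0+h,x0:x0+w],None,fx=s,fy=s,interpolation=cv2.INTER_CUBIC); cv2.imwrite(name,c[:,:,::-1])
E
python3 - <<'E'
from h import *
im=viewer.grab_frame('top'); p=cam('top')
crop(im,255,195,260,130,3,'pics/topc.png')
for l in ['fixture','offcut_1','scraper','loupe','focus_mark']:
    try:
        for d in viewer.cut_out(l,'top'):
            m=d['mask']; ys,xs=np.nonzero(m); print(l,round(d['p'],2),d['extent'],xs.mean(),ys.mean(),onz(p,[[xs.mean(),ys.mean()]],20 if l!='loupe' else 6)[0].round(1))
    except Exception as e: print(l,e)
im=viewer.grab_frame('side')
crop(im,260,170,150,150,5,'pics/sidec.png')
E
```

```text
fixture 0.62 [267.0, 218.8, 82.0, 86.1] 304.07485604606524 257.9815259117083 [466.8 325.1  20. ]
offcut_1 0.6 [296.9, 268.7, 11.0, 7.4] 301.85 272.1 [440.6 328.8  20. ]
offcut_1 0.41 [288.6, 242.3, 8.5, 6.2] 292.09375 244.03125 [492.5 347.9  20. ]
scraper 0.82 [453.0, 218.9, 43.4, 13.8] 474.74343434343433 227.63030303030303 [526.5   7.9  20. ]
scraper 0.58 [460.7, 275.9, 23.8, 35.9] 471.9075785582255 294.03142329020335 [403.3  15.8  20. ]
loupe 0.62 [401.9, 217.8, 31.8, 75.2] 417.1269406392694 244.37625570776257 [495.6 113.7   6. ]
focus_mark 0.53 [324.2, 228.8, 21.6, 8.3] 338.33673469387753 231.16326530612244 [517.4 262.2  20. ]
```

View pics/topc.png

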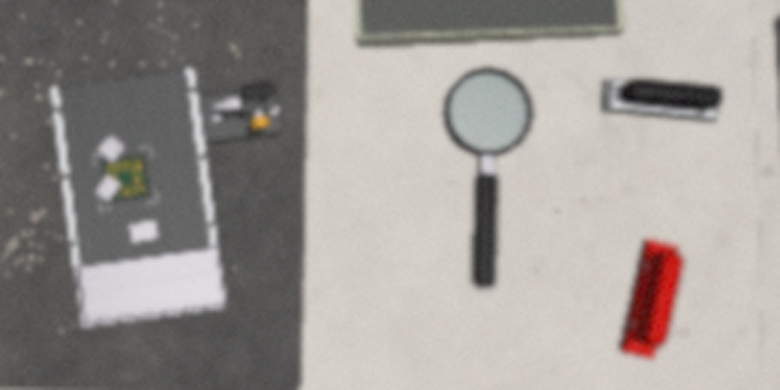

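View pics/sidec.png

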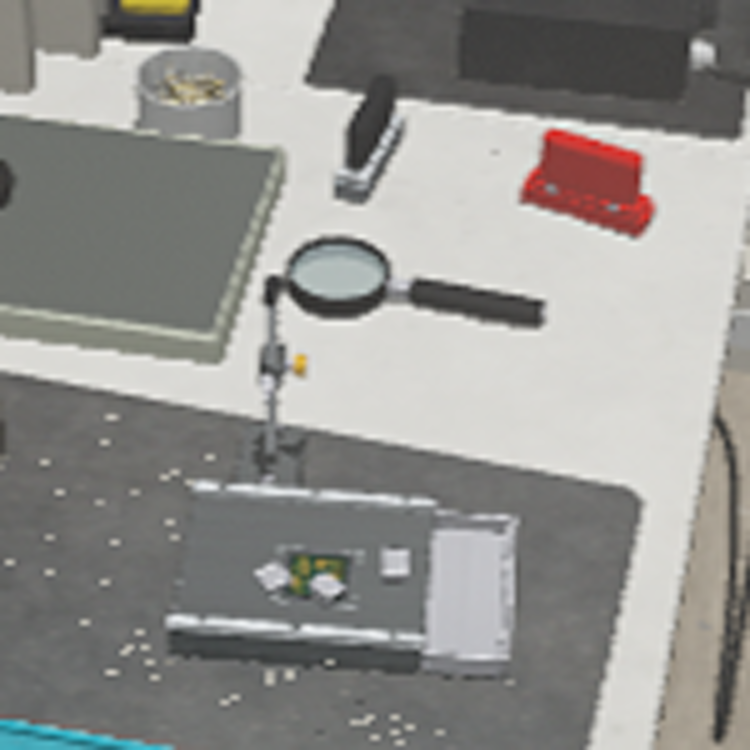

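Run:
```python
from h import *
p=cam('top')
q=onz(p,[[273,224.3],[280.3,283.3],[318.7,218.3],[326.3,278.3]],21); print(q.round(1),q.mean(0))
o=onz(p,[[255+111/3,195+147/3],[255+108/3,195+187/3],[255+143/3,195+231/3]],20);print(o.round(1))
l=onz(p,[[255+488/3,195+110/3],[255+484/3,195+280/3]],10);print(l)
s=onz(p,[[255+605/3,195+82/3],[255+717/3,195+119/3],[255+602/3,195+110/3]],16);print(s)
```

```text
[[529.1 384.3  21. ]
 [419.5 368.1  21. ]
 [541.1 299.   21. ]
 [429.7 283.5  21. ]] [479.84202014 333.73141476  21.        ]
[[492.6 348.   20. ]
 [467.7 349.4  20. ]
 [440.8 327.3  20. ]]
[[519.17285427 113.10347454  10.        ]
 [413.16575606 116.51212897  10.        ]]
[[536.72103787  40.63448162  16.        ]
 [514.1199805  -29.33546742  16.        ]
 [519.07007773  42.87799707  16.        ]]
```

```bash
cat >> h.py <<'E'
def rel(xyz,yaw,tilt=(np.pi,0)):
    """shift (m) & rotvec in the current tool frame to reach world TCP xyz (mm), pointing down with yaw"""
    s=status.sense(); T=R.from_euler('xyz',s['tcp_rot'])
    d=T.inv().apply(np.array(xyz,float)-s['eef_pos'])/1000
    r=(T.inv()*R.from_euler('xyz',[np.pi,0,yaw])).as_rotvec()
    print('t',round(s['clock'],2),'pos',s['eef_pos'].round(1),'rot',s['tcp_rot'].round(3),'F',s['contact_force'].round(1),'op',round(s['opening'],3))
    print('shift',d.round(4).tolist(),'turn',r.round(3).tolist())
def fixw(pts,c=(480,333.7),yaw=0.1425):
    pts=np.array(pts,float).reshape(-1,3); return R.from_euler('z',yaw).apply(pts)+np.array([c[0],c[1],0])
E
python3 -c "
from h import *
rel((500,8,250),-0.068)"
```

```text
t 0.5 pos [ 167.8 -602.   253.3] rot [ 3.142  0.    -1.299] F [0.2 0.2 0.9] op 0.997
shift [-0.4984, -0.4838, 0.0033] turn [-0.0, 0.0, -1.231]
```

Call:
send_rows(plan=[[[-0.03,-0.029,0],[0,0,-0.12],1],[[-0.06,-0.058,0],[0,0,-0.24],1],[[-0.09,-0.087,0],[0,0,-0.36],1],[[-0.12,-0.116,0],[0,0,-0.48],1],[[-0.15,-0.145,0],[0,0,-0.6],1]], squeeze=40)

```text
clock: 0.92
eef_pos: [267.4, -417.2, 253.3]
tcp_rot: [-3.142, -0.0, -0.694]
contact_force: [1.5, -0.5, 0.7]
opening: 1.001
```

```bash
python3 -c "
from h import *
rel((500,8,250),-0.068)"
```

```text
t 0.92 pos [ 267.4 -417.2  253.3] rot [-3.142 -0.    -0.694] F [ 1.5 -0.5  0.7] op 1.001
shift [-0.0931, -0.4756, 0.0033] turn [0.0, -0.0, -0.626]
```

Call:
send_rows(plan=[[[-0.008,-0.04,0],[0,0,-0.11],1],[[-0.016,-0.08,0],[0,0,-0.22],1],[[-0.024,-0.12,0],[0,0,-0.33],1],[[-0.032,-0.16,0],[0,0,-0.44],1],[[-0.039,-0.2,0],[0,0,-0.55],1]])

```text
clock: 1.33
eef_pos: [365.8, -236.7, 253.6]
tcp_rot: [3.141, -0.001, -0.139]
contact_force: [1.5, -0.3, 0.2]
opening: 1.004
```

```bash
python3 -c "
from h import *
rel((500,8,250),-0.068)"
```

```text
t 1.33 pos [ 365.8 -236.7  253.6] rot [ 3.141e+00 -1.000e-03 -1.390e-01] F [ 1.5 -0.3  0.2] op 1.004
shift [0.0991, -0.2609, 0.0036] turn [0.001, -0.001, -0.071]
```

Call:
send_rows(plan=[[[0.014,-0.038,0],[0,0,-0.014],1],[[0.028,-0.076,0],[0,0,-0.028],1],[[0.042,-0.114,0],[0,0,-0.042],1],[[0.056,-0.15,0.002],[0,0,-0.056],1],[[0.07,-0.185,0.0036],[0,0,-0.071],1]])

```text
clock: 1.75
eef_pos: [461.4, -61.0, 250.4]
tcp_rot: [3.141, -0.002, -0.067]
contact_force: [1.2, -0.6, -0.8]
opening: 1.003
```

Run:
```python
from h import *
rel((500,8,250),-0.068)
p=cam('wrist'); im=viewer.grab_frame('wrist'); cv2.imwrite('pics/w1.png',im[:,:,::-1])
```

```text
t 1.75 pos [461.4 -61.  250.4] rot [ 3.141e+00 -2.000e-03 -6.700e-02] F [ 1.2 -0.6 -0.8] op 1.003
shift [0.034, -0.0714, 0.0004] turn [0.001, -0.002, 0.001]
```

View pics/w1.png

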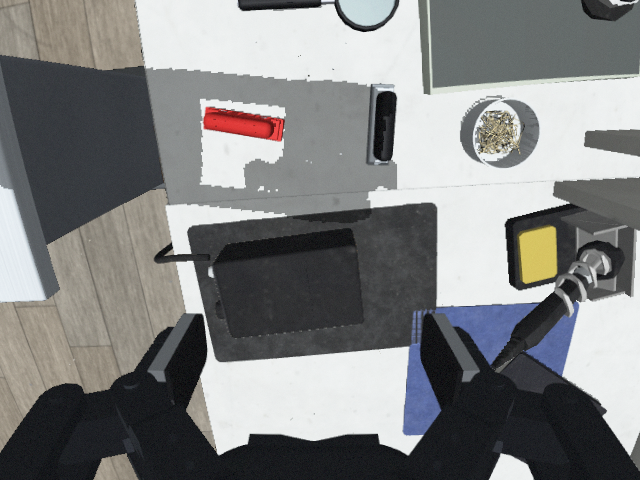

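Call:
send_rows(plan=[[[0.012,-0.03,0.014],[0,0,0],1],[[0.024,-0.06,0.028],[0,0,0],1],[[0.036,-0.08,0.042],[0,0,0],1],[[0.048,-0.095,0.056],[0,0,0],1],[[0.06,-0.1,0.07],[0.001,-0.002,0],1]])

```text
clock: 2.22
eef_pos: [531.7, 41.7, 180.3]
tcp_rot: [-3.138, -0.003, -0.063]
contact_force: [0.1, -0.1, -0.1]
opening: 0.999
```

Run:
```python
from h import *
rel((500,8,250),-0.068)
p=cam('wrist'); im=viewer.grab_frame('wrist'); cv2.imwrite('pics/w2.png',im[:,:,::-1])
```

```text
t 2.22 pos [531.7  41.7 180.3] rot [-3.138e+00 -3.000e-03 -6.300e-02] F [ 0.1 -0.1 -0.1] op 0.999
shift [-0.0294, 0.0353, -0.0699] turn [-0.004, -0.002, 0.005]
```

View pics/w2.png

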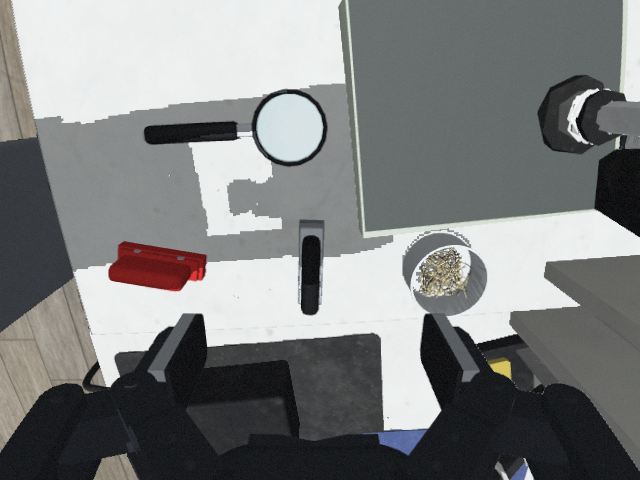

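Run:
```python
from h import *
im=viewer.grab_frame('wrist')
crop(im,270,200,90,130,6,'pics/w2a.png')
crop(im,130,70,220,120,3.5,'pics/w2b.png')
```

```text
(no output)
```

View pics/w2a.png

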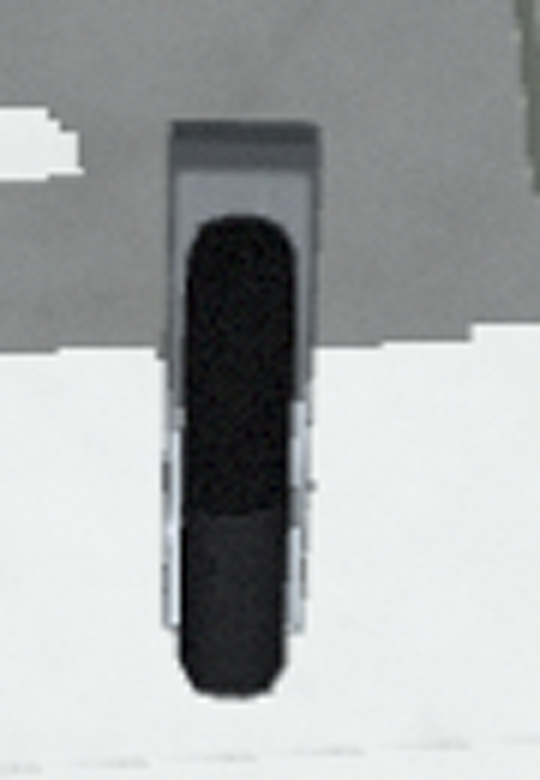

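View pics/w2b.png

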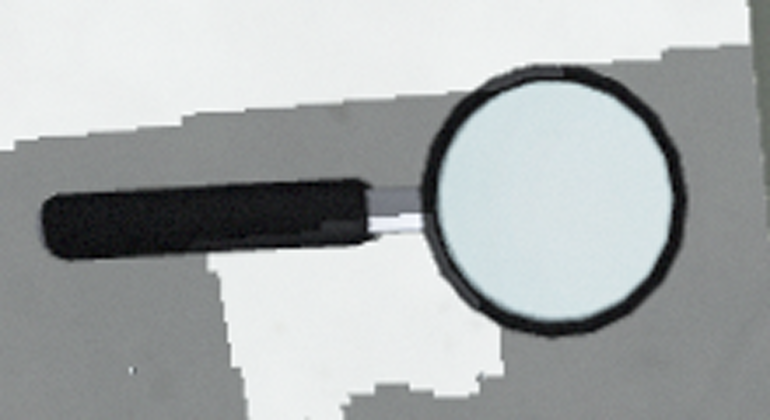

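```bash
cat >> h.py <<'E'
def boxpts(x0,x1,y0,y1,z0,z1):
    return np.array([[x,y,z] for z in (z0,z1) for x,y in ((x0,y0),(x1,y0),(x1,y1),(x0,y1))],float)
E8=[(0,1),(1,2),(2,3),(3,0),(4,5),(5,6),(6,7),(7,4),(0,4),(1,5),(2,6),(3,7)]
def drawbox(img,p,pts,pose,off,s,col):
    w=R.from_euler('z',pose[2]).apply(pts)+np.array([pose[0],pose[1],0])
    u=(proj(p,w)-off+0.5)*s-0.5
    for a,b in E8: cv2.line(img,tuple(np.round(u[a]).astype(int).tolist()),tuple(np.round(u[b]).astype(int).tolist()),col,1,cv2.LINE_AA)
E
python3 - <<'E'
from h import *
p=cam('wrist')
im=viewer.grab_frame('wrist')
o=np.array([270,200]);s=6
c=lambda u,v:(np.array([u,v])+.5)/s-.5+o
# far bottom corners z=0, far sole edges
print(onz(p,[c(170,122),c(320,125)],0).round(1))
print(onz(p,[c(168,172),c(318,172)],16).round(1))
print(onz(p,[c(163,628),c(303,632)],0 ).round(1),onz(p,[c(163,628),c(303,632)],16 ).round(1))
print('ridge top front/back',onz(p,[c(240,515),c(235,695),c(190,300),c(296,300),c(186,480),c(292,480)],45).round(1))
pose=(526.5,8,-0.068)
cr=cv2.resize(im[200:330,270:360],None,fx=s,fy=s,interpolation=cv2.INTER_CUBIC)[:,:,::-1].copy()
drawbox(cr,p,boxpts(-10,10,-36,36,0,16),pose,o,s,(0,0,255)); drawbox(cr,p,boxpts(-7,7,-29,29,16,45),pose,o,s,(0,255,0))
cv2.imwrite('pics/w2c.png',cr)
o=np.array([130,70]);s=3.5
print('loupe',onz(p,[c(555,200),c(42,230),c(370,210),c(180,190),c(180,258)],12).round(1))
E
```

```text
[[519.   38.7   0. ]
 [539.3  37.    0. ]]
[[519.2  36.5  16. ]
 [538.6  35.3  16. ]]
[[512.2 -38.3   0. ]
 [532.7 -40.2   0. ]] [[513.5 -29.7  16. ]
 [532.9 -31.5  16. ]]
ridge top front/back [[526.5   1.   45. ]
 [524.2 -24.1  45. ]
 [522.4  29.4  45. ]
 [535.   28.7  45. ]
 [520.2   6.1  45. ]
 [533.1   5.3  45. ]]
loupe [[517.9 113.   12. ]
 [408.2 115.   12. ]
 [479.1 113.6  12. ]
 [439.4 120.7  12. ]
 [437.2 106.8  12. ]]
```

View pics/w2c.png

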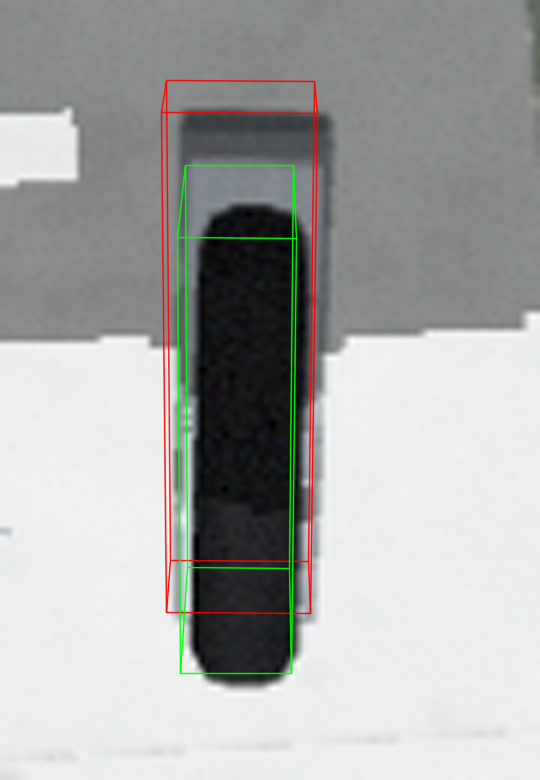

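Run:
```python
from h import *
im=viewer.grab_frame('wrist')
s0=status.sense(); p=cam('wrist'); im=viewer.grab_frame('wrist'); print(s0['eef_pos'],s0['qvel'].round(4),p['xyz'],cam('wrist')['xyz'])
o=np.array([270,200]);s=6
for pose,n in (((527.5,4,-0.086),'pics/w3a.png'),):
  cr=cv2.resize(im[200:330,270:360],None,fx=s,fy=s,interpolation=cv2.INTER_CUBIC)[:,:,::-1].copy()
  cv2.imwrite('pics/w3.png',cr)
  drawbox(cr,p,boxpts(-10,10,-36,36,0,16),pose,o,s,(0,0,255)); drawbox(cr,p,boxpts(-7,7,-29,29,16,45),pose,o,s,(0,255,0))
  cv2.imwrite(n,cr)
```

```text
[530.5568973   39.28661909 180.71579522] [-0.0122 -0.0279  0.0043 -0.0003  0.0022  0.0012] [536.03910966 122.97110571 302.28140127] [536.01662379 122.71469169 302.81440437]
```

View pics/w3a.png

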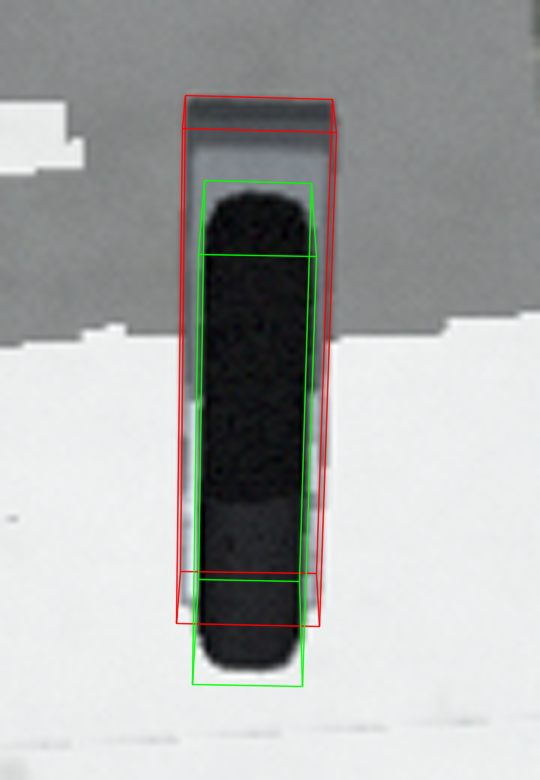

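Run:
```python
from h import *
rel((527.5,4.7,100),-0.075)
p=cam('wrist'); print(onz(p,[[405,265],[485,275],[445,238]],40))
```

```text
t 2.47 pos [530.5  39.  181.2] rot [-3.138e+00 -2.000e-03 -6.500e-02] F [-0.  -0.2  0.2] op 0.999
shift [-0.001, 0.0347, 0.0811] turn [-0.003, -0.002, 0.01]
[[597.75761757   8.18831083  40.        ]
 [659.78926621  -4.38576343  40.        ]
 [627.02027772  27.61783873  40.        ]]
```

Call:
send_rows(plan=[[[0,0.012,0.025],[0,0,0],0.2],[[-0.001,0.024,0.05],[-0.003,-0.002,0.01],0.2],[[-0.001,0.0347,0.075],[-0.003,-0.002,0.01],0.2],[[-0.001,0.0347,0.081],[-0.003,-0.002,0.01],0.2],[[-0.001,0.0347,0.081],[-0.003,-0.002,0.01],0.2]])

```text
clock: 2.88
eef_pos: [526.2, 3.9, 99.6]
tcp_rot: [-3.141, 0.003, -0.077]
contact_force: [-0.1, -0.4, 0.4]
opening: 0.599
```

Run:
```python
from h import *
rel((527.5,4.7,42),-0.075)
p=cam('wrist'); im=viewer.grab_frame('wrist'); cv2.imwrite('pics/w4.png',im[:,:,::-1])
```

```text
t 2.88 pos [526.2   3.9  99.6] rot [-3.141e+00  3.000e-03 -7.700e-02] F [-0.1 -0.4  0.4] op 0.599
shift [0.0014, -0.0008, 0.0576] turn [-0.0, 0.003, -0.002]
```

View pics/w4.png

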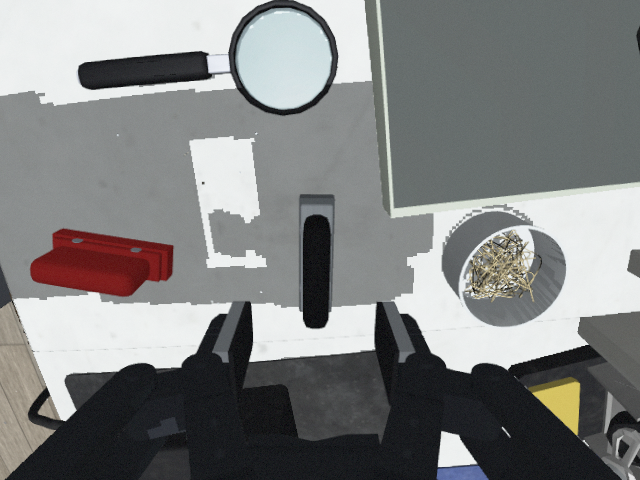

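Call:
send_rows(plan=[[[0.001,-0.001,0.02],[0,0.003,0],0.2],[[0.001,-0.001,0.04],[0,0.003,0],0.2],[[0.001,-0.001,0.054],[0,0.003,0],0.2],[[0.001,-0.001,0.0576],[0,0.003,0],0.2],[[0.001,-0.001,0.0576],[0,0.003,0],0.2]])

```text
clock: 3.35
eef_pos: [528.7, 5.7, 43.9]
tcp_rot: [-3.141, -0.003, -0.076]
contact_force: [-0.1, -0.4, -0.6]
opening: 0.601
```

Call:
send_rows(plan=[[[0,0,0],[0,0,0],-0.2],[[0,0,0],[0,0,0],-0.6],[[0,0,0],[0,0,0],-1],[[0,0,0],[0,0,0],-1],[[0,0,0],[0,0,0],-1]], squeeze=50)

```text
clock: 3.77
eef_pos: [529.6, 5.8, 45.0]
tcp_rot: [-3.141, -0.005, -0.076]
contact_force: [-0.8, 0.9, 8.2]
opening: 0.151
```

Run:
```python
from h import *
rel((527.5,4.7,42),-0.075)
p=cam('wrist'); im=viewer.grab_frame('wrist'); cv2.imwrite('pics/w5.png',im[:,:,::-1])
```

```text
t 3.77 pos [529.6   5.8  45. ] rot [-3.141 -0.005 -0.076] F [-0.8  0.9  8.2] op 0.151
shift [-0.002, 0.0013, 0.003] turn [-0.001, -0.005, -0.001]
```

View pics/w5.png

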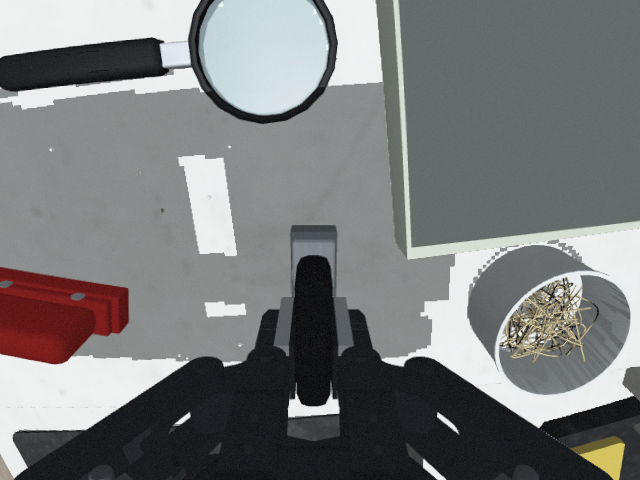

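Call:
send_rows(plan=[[[0,0,-0.035],[0,0,0],-1],[[0,0,-0.075],[0,0.005,0],-1],[[0,0,-0.115],[0,0.005,0],-1],[[0,0,-0.155],[0,0.005,0],-1],[[0,-0.02,-0.185],[0,0.005,0],-1]])

```text
clock: 4.23
eef_pos: [530.5, 23.9, 233.6]
tcp_rot: [3.142, -0.012, -0.077]
contact_force: [1.4, 0.2, -1.1]
opening: 0.151
```

Run:
```python
from h import *
rel((485,330,230),0.1425)
```

```text
t 4.23 pos [530.5  23.9 233.6] rot [ 3.142 -0.012 -0.077] F [ 1.4  0.2 -1.1] op 0.151
shift [-0.0691, -0.3016, 0.0027] turn [0.001, -0.012, -0.22]
```

Call:
send_rows(plan=[[[-0.009,-0.04,0],[0,-0.012,-0.03],-1],[[-0.018,-0.08,0],[0,-0.012,-0.06],-1],[[-0.027,-0.12,0],[0,-0.012,-0.09],-1],[[-0.036,-0.16,0.001],[0,-0.012,-0.12],-1],[[-0.045,-0.2,0.002],[0,-0.012,-0.15],-1]])

```text
clock: 4.65
eef_pos: [500.5, 228.5, 231.6]
tcp_rot: [3.141, -0.001, 0.074]
contact_force: [1.0, 0.3, -0.6]
opening: 0.151
```

Run:
```python
from h import *
rel((485,330,230),0.1425)
```

```text
t 4.65 pos [500.5 228.5 231.6] rot [ 3.141e+00 -1.000e-03  7.400e-02] F [ 1.   0.3 -0.6] op 0.151
shift [-0.008, -0.1024, 0.0016] turn [0.001, -0.001, -0.069]
```

Call:
send_rows(plan=[[[-0.003,-0.035,0],[0,0,-0.03],-1],[[-0.006,-0.07,0.001],[0,0,-0.06],-1],[[-0.008,-0.095,0.0016],[0,0,-0.069],-1],[[-0.008,-0.1024,0.0016],[0,0,-0.069],-1],[[-0.008,-0.1024,0.0016],[0,0,-0.069],-1]])

```text
clock: 5.07
eef_pos: [484.5, 331.7, 229.9]
tcp_rot: [3.141, -0.001, 0.145]
contact_force: [-0.4, -1.2, -0.4]
opening: 0.156
```

Run:
```python
from h import *
for i in range(4): viewer.grab_frame('wrist')
p=cam('wrist'); im=viewer.grab_frame('wrist'); cv2.imwrite('pics/w6.png',im[:,:,::-1])
rel((485,330,230),0.1425); print(p['xyz'],cam('wrist')['xyz'],p['orientation'])
```

```text
t 5.32 pos [485.3 328.7 230. ] rot [ 3.14e+00 -1.00e-03  1.41e-01] F [-1.  -0.6 -1.4] op 0.148
shift [-0.0001, -0.0014, 0.0] turn [0.001, -0.001, -0.001]
[473.51395953 412.21935339 351.16621696] [473.62889914 412.19302984 351.23942191] [ 2.80875044e+00 -3.19738403e-04  1.42302051e-01]
```

View pics/w6.png

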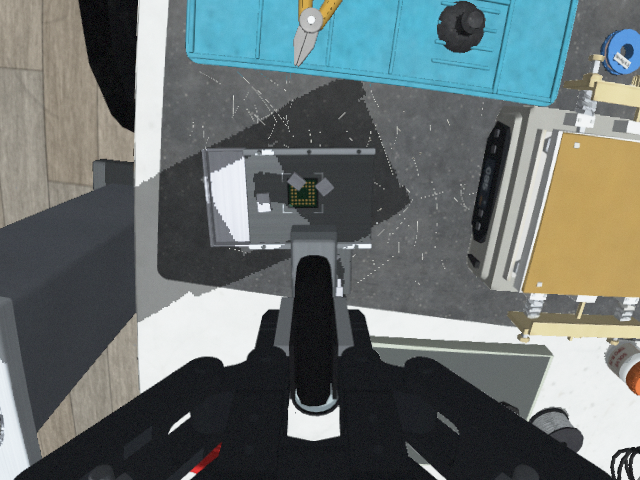

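```bash
cat > fx.py <<'E'
from h import *
import sys
def overlay(n,pose,o,w,h,s,name,im=None,p=None):
    if im is None:
        p=cam(n); im=viewer.grab_frame(n)
    o=np.array(o)
    cr=cv2.resize(im[o[1]:o[1]+h,o[0]:o[0]+w],None,fx=s,fy=s,interpolation=cv2.INTER_CUBIC)[:,:,::-1].copy()
    cv2.imwrite(name+'_raw.png',cr)
    for b,c in ((boxpts(-56,56,40,45,16,21),(0,0,255)),(boxpts(-56,56,-45,-40,16,21),(0,0,255)),(boxpts(-90,-56,-45,45,4,13),(0,255,0)),(boxpts(-18,6,-6,18,16,16),(255,0,255)),(boxpts(14,34,-80.5,-79.5,0,111),(255,255,0))):
        drawbox(cr,p,b,pose,o,s,c)
    cv2.imwrite(name+'.png',cr)
E
python3 - <<'E'
from fx import *
overlay('wrist',(480,333.7,0.1425),(190,130),200,180,4,'pics/w7')
overlay('top',(480,333.7,0.1425),(260,200),100,120,5,'pics/t7')
E
```

```text
(no output)
```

View pics/w7.png

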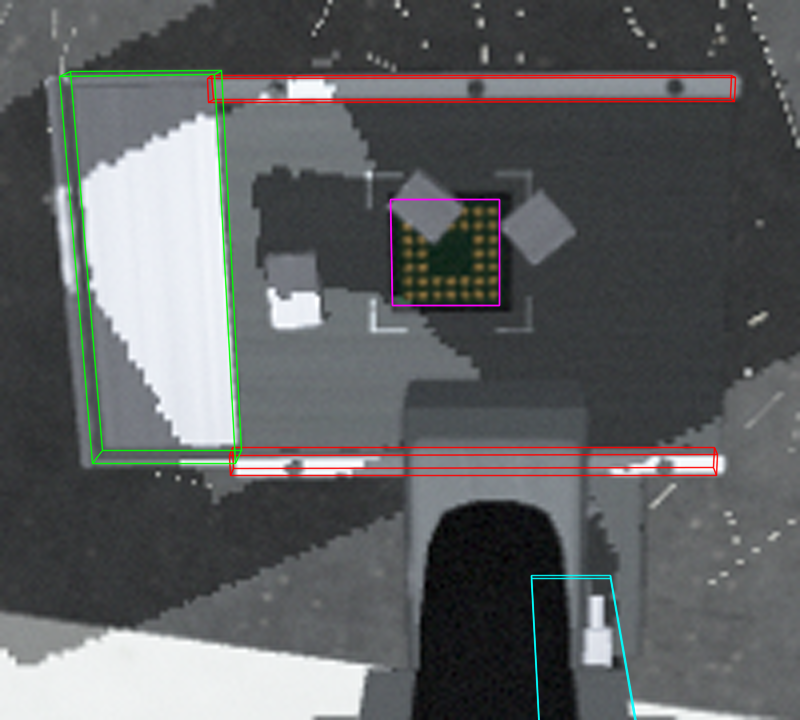

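View pics/w7_raw.png

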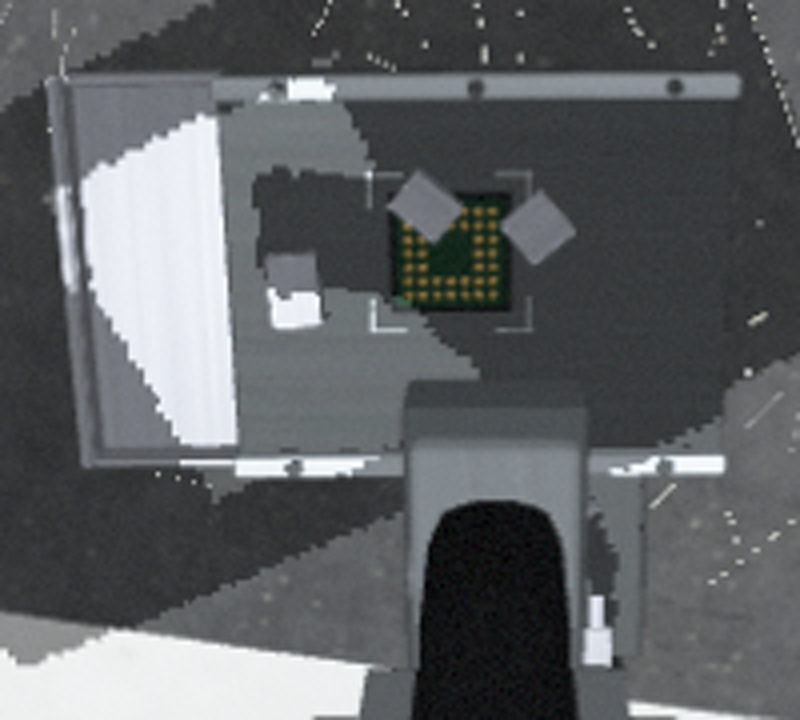

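View pics/t7.png

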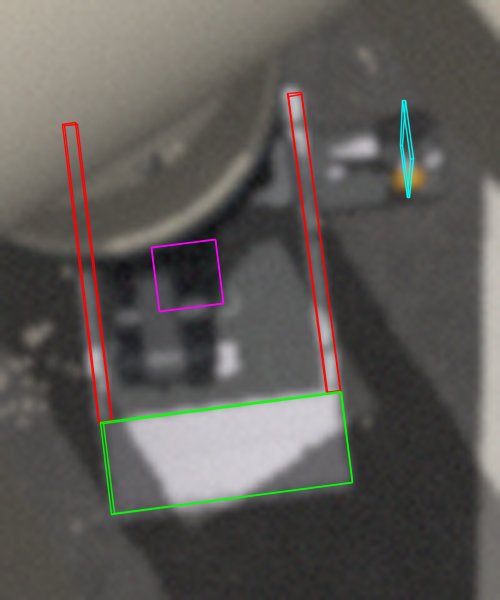

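Run:
```python
from h import *
p=cam('wrist'); im=viewer.grab_frame('wrist'); s=status.sense()
o=np.array([190,130]);c=lambda u,v:(np.array([u,v])+.5)/4-.5+o
q=onz(p,[c(405,382),c(587,382)],s['eef_pos'][2]-45); 
T=R.from_euler('xyz',s['tcp_rot']); print(q, T.inv().apply(q-s['eef_pos']))
q=onz(p,[c(597,598)],100); print(q)
q=R.from_euler('z',-.1425).apply(q-[481.4,333.6,0]);print(q)
```

```text
[[470.96869684 360.59448993 185.07483261]
 [491.39660031 363.51025725 185.07483261]] [[ -9.80240029 -33.24249478  44.96149874]
 [ 10.83253232 -33.25409395  44.98048797]]
[[508.81172735 298.57852514 100.        ]]
[[ 22.16019591 -38.55946336 100.        ]]
```

```bash
cat >> h.py <<'E'
FC=(481.4,333.6); FY=0.1425
def rf(x,y,z,dyaw=0):
    rel(fixw([[x,y,z]],FC,FY)[0],FY+dyaw)
    s=status.sense(); print('in fixture', R.from_euler('z',-FY).apply(s['eef_pos']-[FC[0],FC[1],0]).round(1))
E
python3 -c "
from h import *
rf(40,2.2,85)"
```

```text
t 5.47 pos [485.3 329.1 230.1] rot [ 3.141e+00 -1.000e-03  1.410e-01] F [ 0.   0.3 -0.5] op 0.15
shift [0.0366, -0.0074, 0.1451] turn [0.001, -0.001, -0.001]
in fixture [  3.2  -5.  230.1]
```

Call:
send_rows(plan=[[[0.02,-0.004,0.005],[0,0,0],-1],[[0.035,-0.0074,0.025],[0,0,0],-1],[[0.0366,-0.0074,0.06],[0,0,0],-1],[[0.0366,-0.0074,0.095],[0,0,0],-1],[[0.0366,-0.0074,0.11],[0,0,0],-1]])

```text
clock: 5.88
eef_pos: [519.2, 339.7, 116.0]
tcp_rot: [3.139, 0.003, 0.14]
contact_force: [-1.9, -0.2, -0.5]
opening: 0.145
```

Run:
```python
from h import *
for i in range(2): viewer.grab_frame('wrist')
rf(40,2.2,70)
im=viewer.grab_frame('wrist'); cv2.imwrite('pics/w8.png',im[:,:,::-1])
im=viewer.grab_frame('side'); crop(im,260,170,150,150,5,'pics/s8.png')
```

```text
t 5.98 pos [518.9 339.7 116.8] rot [3.138 0.005 0.14 ] F [-0.1 -1.  -1.3] op 0.151
shift [0.0022, -0.0017, 0.0468] turn [0.004, 0.005, -0.002]
in fixture [ 38.    0.7 116.8]
```

View pics/w8.png

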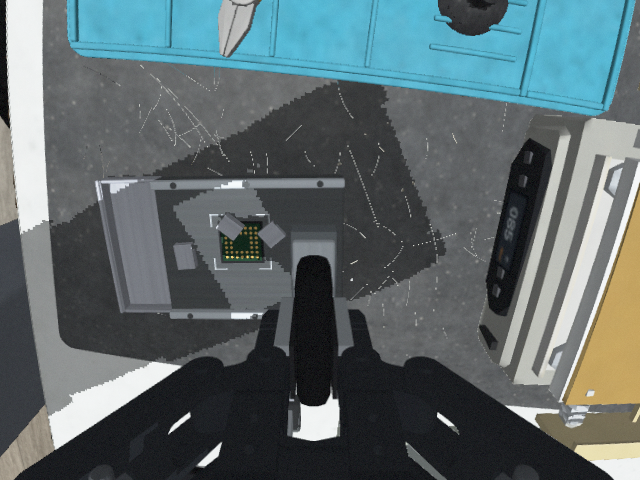

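View pics/s8.png

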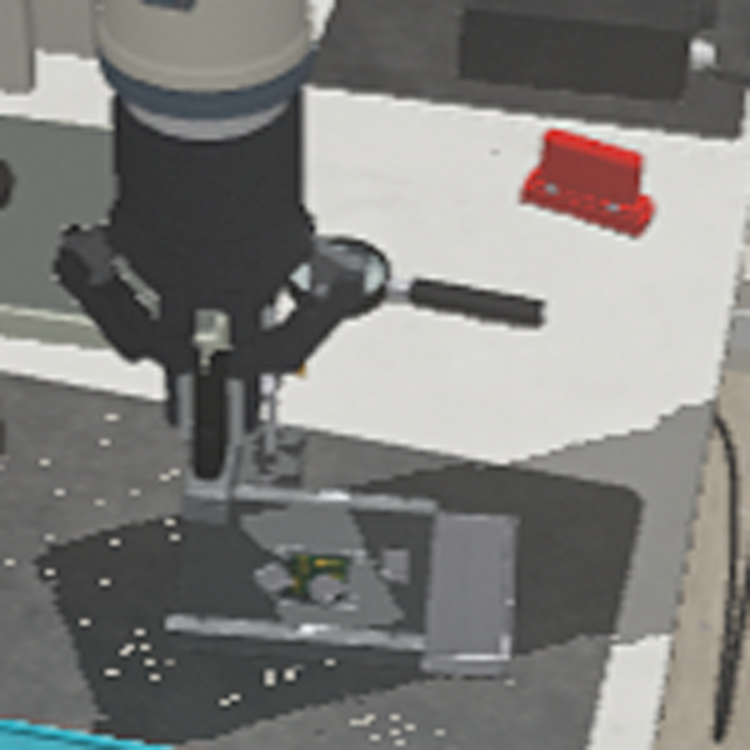

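Call:
send_rows(plan=[[[0.002,-0.0017,0.015],[0.004,0.005,0],-1],[[0.002,-0.0017,0.03],[0.004,0.005,-0.002],-1],[[0.002,-0.0017,0.044],[0.004,0.005,-0.002],-1],[[0.002,-0.0017,0.05],[0.004,0.005,-0.002],-1],[[0.002,-0.0017,0.05],[0.004,0.005,-0.002],-1]])

```text
clock: 6.5
eef_pos: [523.1, 343.3, 71.1]
tcp_rot: [-3.138, -0.006, 0.143]
contact_force: [-0.7, 0.1, -0.2]
opening: 0.152
```

Run:
```python
from h import *
for i in range(2): viewer.grab_frame('wrist')
p=cam('wrist'); im=viewer.grab_frame('wrist'); cv2.imwrite('pics/w9.png',im[:,:,::-1]);crop(im,50,150,350,200,2.2,'pics/w9c.png')
from fx import overlay
rf(40,2.2,62)
overlay('wrist',(481.4,333.6,0.1425),(220,150),150,160,5,'pics/w9o')
```

```text
t 6.65 pos [523.8 343.8  72.2] rot [-3.138 -0.008  0.143] F [-0.8  0.3 -0.2] op 0.151
shift [-0.0035, 0.0019, 0.0102] turn [-0.004, -0.008, 0.0]
in fixture [43.4  4.1 72.2]
```

View pics/w9.png

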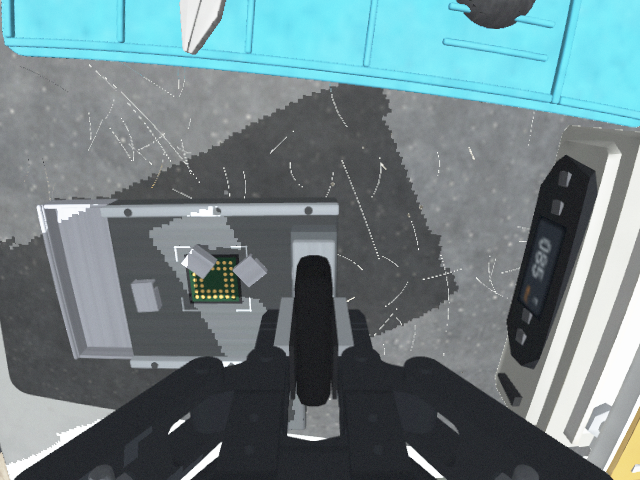

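View pics/w9o.png

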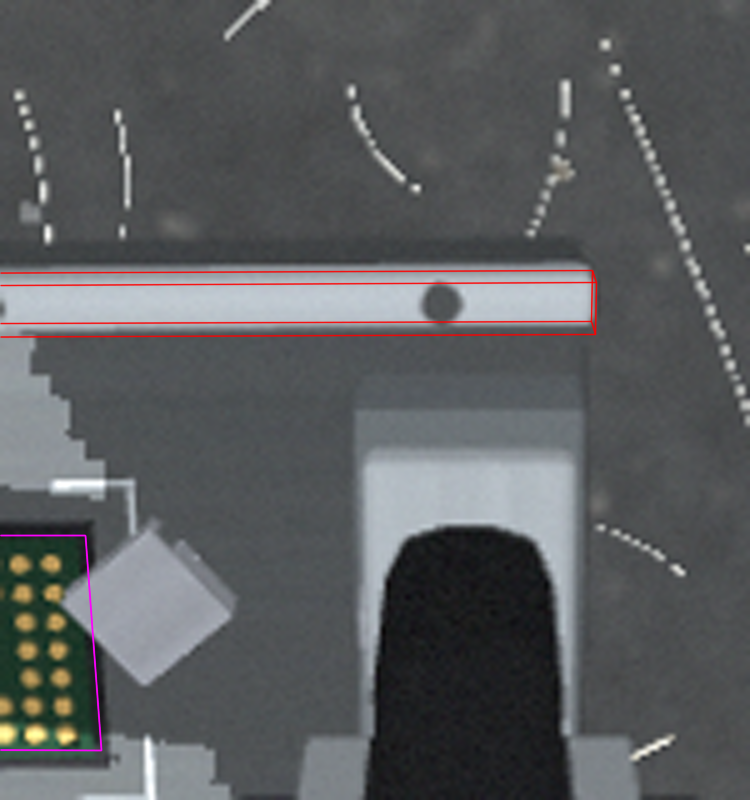

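Call:
send_rows(plan=[[[-0.002,0.001,0.005],[-0.004,-0.008,0],-1],[[-0.002,0.001,0.005],[-0.004,-0.008,0],-1],[[-0.002,0.001,0.005],[-0.004,-0.008,0],-1],[[-0.002,0.001,0.005],[-0.004,-0.008,0],-1],[[-0.002,0.001,0.005],[-0.004,-0.008,0],-1]])

```text
clock: 7.12
eef_pos: [522.0, 342.6, 67.2]
tcp_rot: [-3.141, -0.0, 0.143]
contact_force: [0.9, -0.3, -0.1]
opening: 0.149
```

Run:
```python
from h import *
for i in range(6):
    s=status.sense(); print(s['clock'],R.from_euler('z',-FY).apply(s['eef_pos']-[FC[0],FC[1],0]).round(1),s['tcp_rot'].round(4),s['contact_force'].round(1)); viewer.grab_frame('wrist')
rf(40,3.2,62)
```

```text
7.1167 [41.4  3.1 67.2] [-3.1415e+00 -2.0000e-04  1.4260e-01] [ 0.9 -0.3 -0.1]
7.1667 [41.4  3.1 67.2] [-3.1415e+00 -2.0000e-04  1.4280e-01] [-0.2  0.6 -0.1]
7.2167 [41.4  3.1 67.1] [-3.1415e+00 -1.0000e-04  1.4270e-01] [-0.4 -0.2 -0.7]
7.2667 [41.4  3.1 67.2] [-3.1415e+00 -1.0000e-04  1.4270e-01] [-0.4 -0.2 -0.5]
7.3167 [41.4  3.1 67.1] [-3.1415e+00 -1.0000e-04  1.4270e-01] [-0.3  0.6 -0.2]
7.3667 [41.4  3.1 67.1] [-3.1415e+00 -1.0000e-04  1.4270e-01] [ 0.5 -0.2 -1.3]
t 7.42 pos [521.9 342.6  67.1] rot [-3.141 -0.     0.143] F [-0.1  0.6 -1.6] op 0.152
shift [-0.0014, -0.0001, 0.0051] turn [-0.0, -0.0, 0.0]
in fixture [41.4  3.1 67.1]
```

Call:
send_rows(plan=[[[0,0,0.001],[0,0,0],-1],[[0,0,0.002],[0,0,0],-1],[[0,0,0.0035],[0,0,0],-1],[[0,0,0.005],[0,0,0],-1],[[0,0,0.005],[0,0,0],-1]])

```text
clock: 7.83
eef_pos: [522.0, 342.7, 62.9]
tcp_rot: [-3.141, -0.0, 0.143]
contact_force: [-2.5, -0.7, 9.0]
opening: 0.154
```

Run:
```python
from h import *
for i in range(2):
    s=status.sense(); print(s['clock'],R.from_euler('z',-FY).apply(s['eef_pos']-[FC[0],FC[1],0]).round(1),s['tcp_rot'].round(4),s['contact_force'].round(1)); viewer.grab_frame('wrist')
rf(-56,3.1,62)
im=viewer.grab_frame('side'); crop(im,270,230,130,90,6,'pics/s10.png')
```

```text
7.8333 [41.5  3.2 62.9] [-3.1414e+00 -1.0000e-04  1.4270e-01] [-2.5 -0.7  9. ]
7.8833 [41.4  3.2 62.9] [-3.1414e+00 -2.0000e-04  1.4270e-01] [-3.7 -1.6  9. ]
t 7.93 pos [522.  342.7  62.9] rot [-3.141 -0.     0.143] F [-1.7 -0.9 10.2] op 0.152
shift [-0.0975, 0.0001, 0.0009] turn [-0.0, -0.0, 0.0]
in fixture [41.5  3.2 62.9]
```

View pics/s10.png

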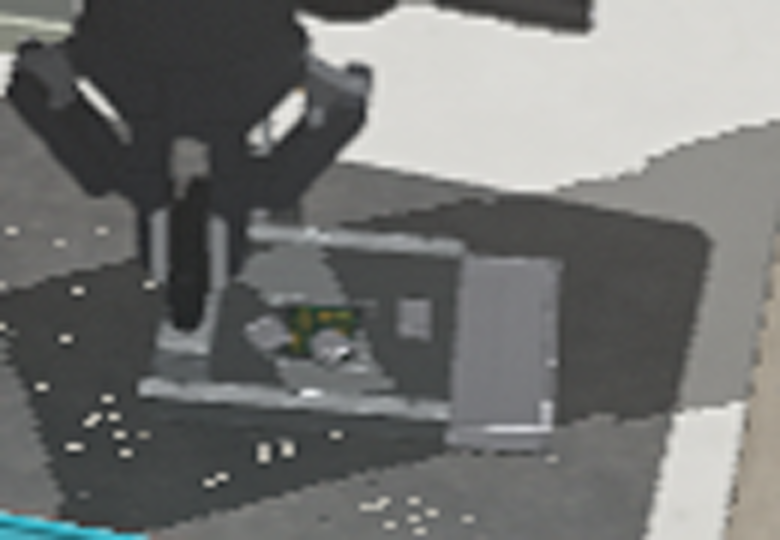

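Call:
send_rows(plan=[[[0,0,-0.0006],[0,0,0],-1],[[-0.007,0,-0.0006],[0,0,0],-1],[[-0.014,0,-0.0006],[0,0,0],-1],[[-0.021,0,-0.0006],[0,0,0],-1],[[-0.028,0,-0.0006],[0,0,0],-1]])

```text
clock: 8.4
eef_pos: [493.0, 338.3, 63.2]
tcp_rot: [3.141, 0.001, 0.143]
contact_force: [0.5, -0.1, -1.0]
opening: 0.152
```

Run:
```python
from h import *
rf(-56,3.1,63.4)
```

```text
t 8.4 pos [493.  338.3  63.2] rot [3.141e+00 1.000e-03 1.430e-01] F [ 0.5 -0.1 -1. ] op 0.152
shift [-0.0682, -0.0001, -0.0002] turn [0.0, 0.001, 0.0]
in fixture [12.2  3.  63.2]
```

Call:
send_rows(plan=[[[-0.008,0,-0.0002],[0,0.001,0],-1],[[-0.016,0,-0.0002],[0,0.001,0],-1],[[-0.024,0,-0.0002],[0,0.001,0],-1],[[-0.031,0,-0.0002],[0,0.001,0],-1],[[-0.037,0,-0.0002],[0,0.001,0],-1]])

```text
clock: 8.82
eef_pos: [455.5, 332.9, 63.5]
tcp_rot: [3.141, -0.0, 0.143]
contact_force: [-0.5, -0.5, -0.8]
opening: 0.15
```

Run:
```python
from h import *
rf(-56,3.1,63.4)
im=viewer.grab_frame('wrist'); cv2.imwrite('pics/w11.png',im[:,:,::-1])
im=viewer.grab_frame('side'); crop(im,270,230,130,90,6,'pics/s11.png')
```

```text
t 8.82 pos [455.5 332.9  63.5] rot [ 3.141 -0.     0.143] F [-0.5 -0.5 -0.8] op 0.15
shift [-0.0302, -0.0001, 0.0001] turn [0.0, -0.0, 0.001]
in fixture [-25.8   3.   63.5]
```

View pics/w11.png

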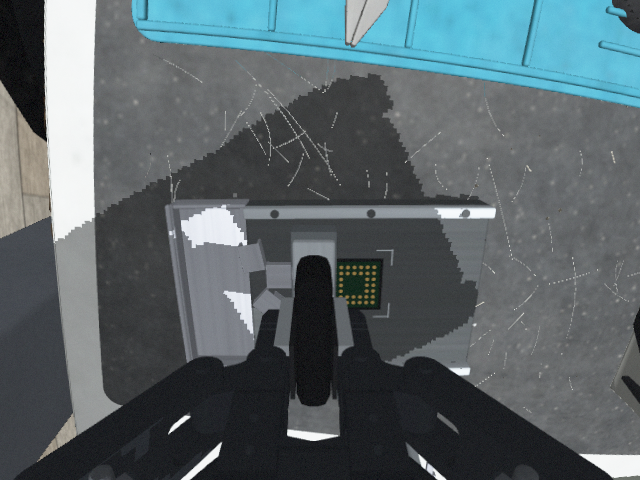

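View pics/s11.png

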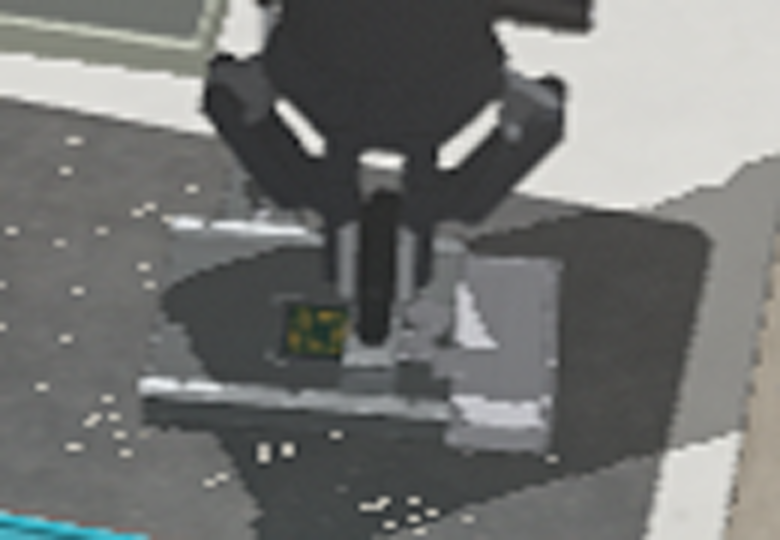

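Call:
send_rows(plan=[[[-0.005,0,0],[0,0,0],-1],[[-0.01,0,0],[0,0,0],-1],[[-0.015,0,0],[0,0,0],-1],[[-0.02,0,0],[0,0,0],-1],[[-0.024,0,0],[0,0,0],-1]])

```text
clock: 9.33
eef_pos: [430.9, 329.2, 63.3]
tcp_rot: [3.141, 0.001, 0.143]
contact_force: [-0.4, -1.0, 0.2]
opening: 0.152
```

Run:
```python
from h import *
rf(-56,3.1,63.4)
im=viewer.grab_frame('wrist'); crop(im,150,180,200,200,3.5,'pics/w12.png')
im=viewer.grab_frame('side'); crop(im,270,230,130,90,6,'pics/s12.png')
```

```text
t 9.33 pos [430.9 329.2  63.3] rot [3.141e+00 1.000e-03 1.430e-01] F [-0.4 -1.   0.2] op 0.152
shift [-0.0054, -0.0003, -0.0001] turn [0.001, 0.001, 0.001]
in fixture [-50.6   2.8  63.3]
```

View pics/w12.png

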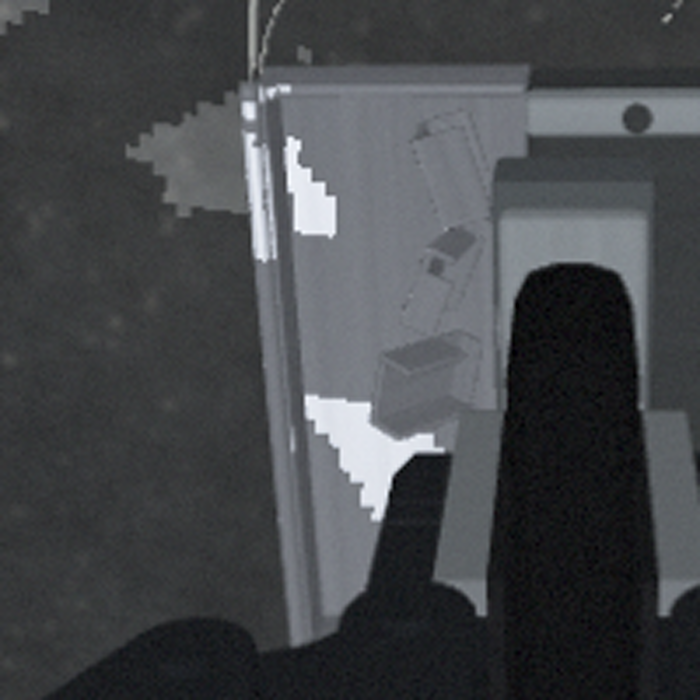

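View pics/s12.png

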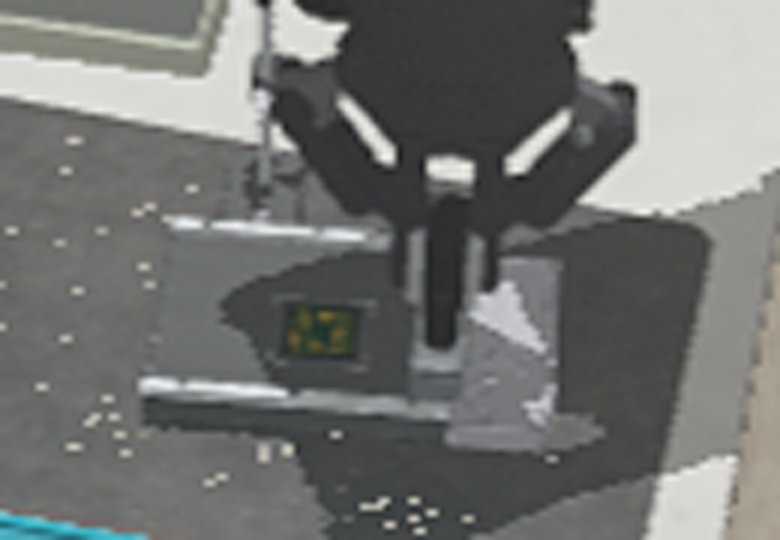

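Call:
send_rows(plan=[[[-0.002,0,0],[0,0,0],-1],[[-0.004,0,0],[0,0,0],-1],[[-0.006,0,0],[0,0,0],-1],[[-0.007,0,0],[0,0,0],-1],[[-0.007,0,0],[0,0,0],-1]])

```text
clock: 9.85
eef_pos: [423.6, 328.1, 63.3]
tcp_rot: [3.141, 0.001, 0.144]
contact_force: [-0.4, -0.2, -2.0]
opening: 0.153
```

Run:
```python
from h import *
rf(-56,3.1,63.4)
im=viewer.grab_frame('wrist'); crop(im,150,180,200,200,3.5,'pics/w13.png')
im=viewer.grab_frame('side'); crop(im,270,230,130,90,6,'pics/s13.png')
```

```text
t 9.85 pos [423.6 328.1  63.3] rot [3.141e+00 1.000e-03 1.440e-01] F [-0.4 -0.2 -2. ] op 0.153
shift [0.002, -0.0004, -0.0001] turn [0.001, 0.001, 0.001]
in fixture [-58.    2.7  63.3]
```

View pics/w13.png

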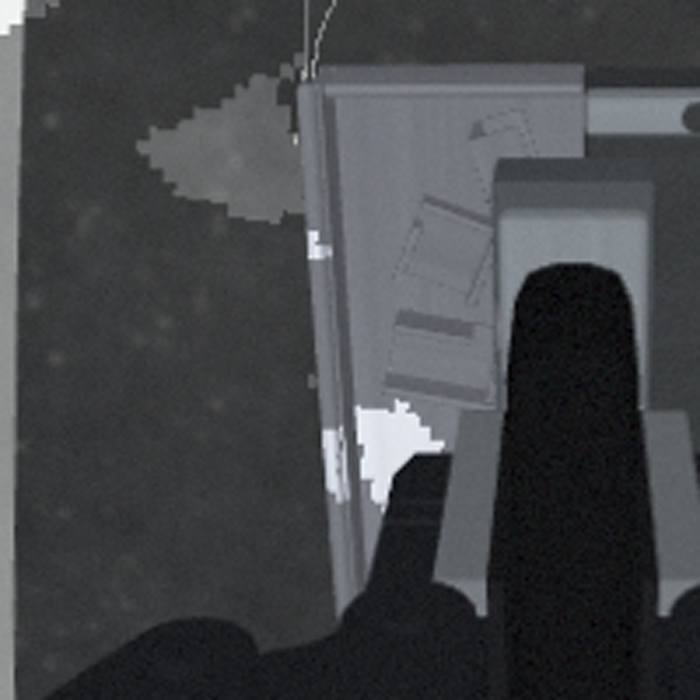

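View pics/s13.png

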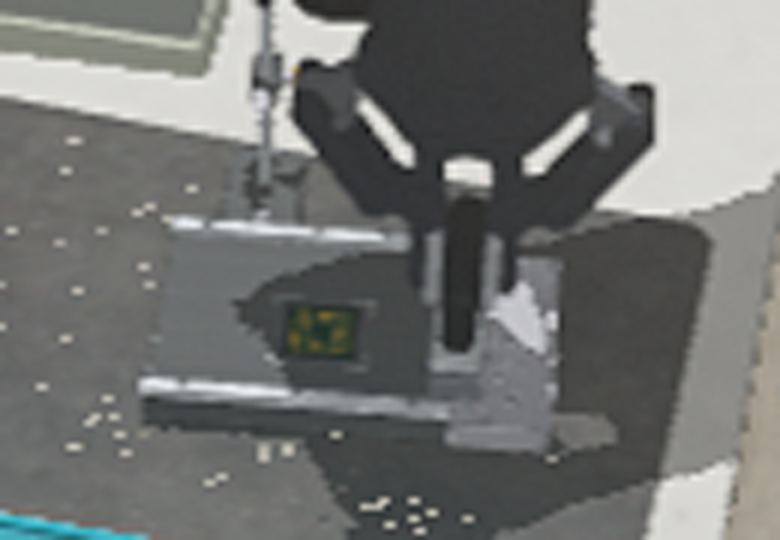

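Call:
send_rows(plan=[[[0,0,-0.015],[0,0,0],-1],[[0,0,-0.04],[0,0,0],-1],[[0,0,-0.07],[0,0,0],-1],[[0,0,-0.1],[0,0,0],-1],[[0,0,-0.12],[0,0,0],-1]])

```text
clock: 10.37
eef_pos: [424.7, 328.7, 186.0]
tcp_rot: [-3.141, -0.001, 0.143]
contact_force: [0.6, 0.6, -1.4]
opening: 0.149
```

Run:
```python
from h import *
from fx import overlay
for i in range(2): viewer.grab_frame('wrist')
rf(-56,3.1,63.4)
p=cam('wrist');im=viewer.grab_frame('wrist'); cv2.imwrite('pics/w14.png',im[:,:,::-1])
overlay('wrist',(481.4,333.6,0.1425),(200,150),150,150,5,'pics/w14o',im,p)
im=viewer.grab_frame('side'); crop(im,270,230,130,90,6,'pics/s14.png')
```

```text
t 10.47 pos [425.8 329.7 187. ] rot [-3.139 -0.005  0.144] F [-0.9  0.1 -0.1] op 0.148
shift [-0.0011, 0.0012, 0.1236] turn [-0.002, -0.005, 0.001]
in fixture [-55.5   4.  187. ]
```

View pics/w14.png

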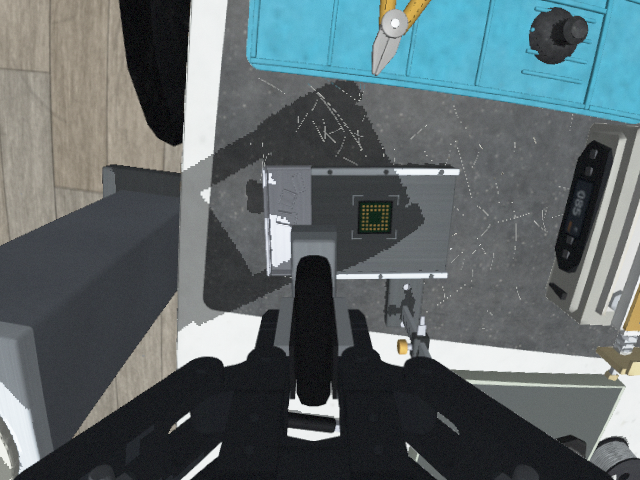

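View pics/w14o.png

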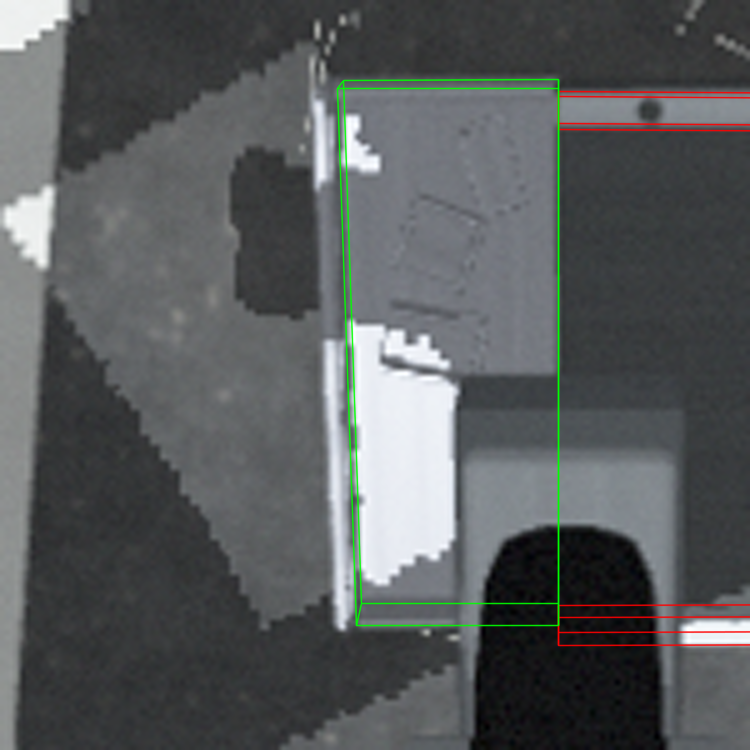

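View pics/s14.png

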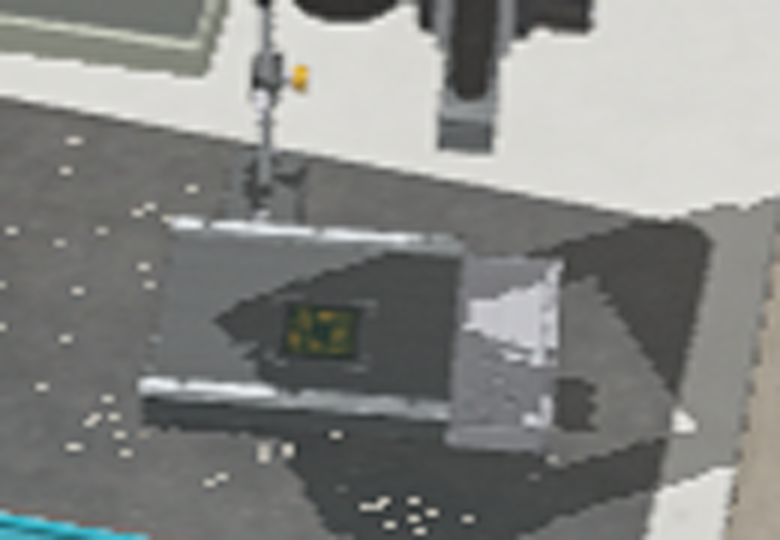

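Run:
```python
from h import *
rel((528,5.5,190),-0.076)
```

```text
t 10.57 pos [424.  328.3 183.5] rot [3.141 0.    0.144] F [-0.4 -0.9 -0.9] op 0.151
shift [0.0567, 0.3344, -0.0064] turn [0.0, -0.0, 0.22]
```

Call:
send_rows(plan=[[[0.005,0.03,-0.005],[0,0,0.02],-1],[[0.0115,0.068,-0.006],[0,0,0.05],-1],[[0.018,0.106,-0.006],[0,0,0.08],-1],[[0.0245,0.144,-0.006],[0,0,0.11],-1],[[0.031,0.182,-0.006],[0,0,0.14],-1]])

```text
clock: 10.98
eef_pos: [480.0, 150.7, 187.9]
tcp_rot: [3.14, 0.003, 0.003]
contact_force: [0.7, -0.7, -1.3]
opening: 0.15
```

Run:
```python
from h import *
rel((528,5.5,120),-0.076)
```

```text
t 10.98 pos [480.  150.7 187.9] rot [3.14e+00 3.00e-03 3.00e-03] F [ 0.7 -0.7 -1.3] op 0.15
shift [0.0478, 0.1453, 0.0679] turn [0.001, 0.002, 0.079]
```

Call:
send_rows(plan=[[[0.011,0.035,0.005],[0,0.002,0.02],-1],[[0.022,0.07,0.018],[0,0.002,0.04],-1],[[0.034,0.105,0.036],[0,0.002,0.06],-1],[[0.043,0.132,0.055],[0,0.002,0.075],-1],[[0.0478,0.1453,0.068],[0.001,0.002,0.079],-1]])

```text
clock: 11.4
eef_pos: [527.2, 2.4, 116.9]
tcp_rot: [3.141, 0.003, -0.079]
contact_force: [0.0, 0.5, -1.5]
opening: 0.145
```

Run:
```python
from h import *
for i in range(4): viewer.grab_frame('wrist')
rel((528,5.5,55),-0.076)
```

```text
t 11.6 pos [526.9   5.5 118.6] rot [ 3.141  0.004 -0.077] F [ 0.   1.5 -1.8] op 0.151
shift [0.0014, -0.0001, 0.0636] turn [0.0, 0.004, -0.001]
```

Call:
send_rows(plan=[[[0.001,0,0.014],[0,0.004,0],-1],[[0.001,0,0.03],[0,0.004,0],-1],[[0.001,0,0.046],[0,0.004,0],-1],[[0.001,0,0.058],[0,0.004,0],-1],[[0.001,0,0.0636],[0,0.004,0],-1]])

```text
clock: 12.02
eef_pos: [526.8, 6.5, 54.0]
tcp_rot: [3.141, 0.001, -0.076]
contact_force: [-0.8, -0.6, 0.2]
opening: 0.153
```

Run:
```python
from h import *
for i in range(4): viewer.grab_frame('wrist')
rel((528,5.5,45.5),-0.076)
```

```text
t 12.22 pos [528.    5.8  55.5] rot [ 3.141e+00 -1.000e-03 -7.700e-02] F [ 0.4  0.2 -1.3] op 0.151
shift [0.0, 0.0003, 0.01] turn [0.0, -0.001, -0.001]
```

Call:
send_rows(plan=[[[0,0,0.003],[0,-0.001,0],-1],[[0,0,0.006],[0,-0.001,0],-1],[[0,0,0.008],[0,-0.001,0],-1],[[0,0,0.009],[0,-0.001,0],-1],[[0,0,0.0095],[0,-0.001,0],-1]])

```text
clock: 12.63
eef_pos: [527.9, 5.7, 45.9]
tcp_rot: [3.141, 0.0, -0.077]
contact_force: [0.9, 0.2, -1.7]
opening: 0.152
```

Run:
```python
from h import *
viewer.grab_frame('wrist')
rel((528,5.5,45.5),-0.076)
```

```text
t 12.68 pos [527.9   5.7  45.9] rot [ 3.141  0.    -0.077] F [-0.8 -0.2 -0.1] op 0.149
shift [0.0001, 0.0002, 0.0004] turn [0.0, 0.0, -0.001]
```

Call:
send_rows(plan=[[[0,0,0.0005],[0,0,0],-1],[[0,0,0.001],[0,0,0],-1],[[0,0,0.0015],[0,0,0],-1],[[0,0,0.0015],[0,0,0],-1],[[0,0,0.0015],[0,0,0],-1]])

```text
clock: 13.1
eef_pos: [528.0, 5.7, 45.0]
tcp_rot: [3.141, 0.0, -0.077]
contact_force: [-1.7, -0.1, 6.7]
opening: 0.15
```

Contact at 45.0. Release, opening moderately.

Call:
send_rows(plan=[[[0,0,0],[0,0,0],-0.5],[[0,0,0],[0,0,0],-0.2],[[0,0,0],[0,0,0],0],[[0,0,0],[0,0,0],0.1],[[0,0,0],[0,0,0],0.1]])

```text
clock: 13.52
eef_pos: [528.0, 5.7, 44.9]
tcp_rot: [3.141, 0.0, -0.077]
contact_force: [-0.0, 0.1, 0.1]
opening: 0.549
```

Call:
send_rows(plan=[[[0,0,-0.005],[0,0,0],0.1],[[0,0,-0.02],[0,0,0],0.1],[[0,0,-0.05],[0,0,0],0.1],[[0,0,-0.085],[0,0,0],0.1],[[0,0,-0.12],[0,0,0],0.1]])

```text
clock: 13.93
eef_pos: [527.3, 5.7, 166.0]
tcp_rot: [3.141, 0.002, -0.077]
contact_force: [0.6, -0.0, 0.1]
opening: 0.548
```

Run:
```python
from h import *
for i in range(4): viewer.grab_frame('wrist')
rel((452,115,200),-1.57)
p=cam('wrist');im=viewer.grab_frame('wrist'); cv2.imwrite('pics/w15.png',im[:,:,::-1])
im=viewer.grab_frame('side'); cv2.imwrite('pics/s15.png',im[:,:,::-1])
```

```text
t 14.13 pos [528.6   5.7 166.1] rot [-3.142e+00 -2.000e-03 -7.700e-02] F [-0.6  0.5  0.3] op 0.548
shift [-0.0847, -0.103, -0.0341] turn [-0.002, -0.002, 1.493]
```

View pics/w15.png

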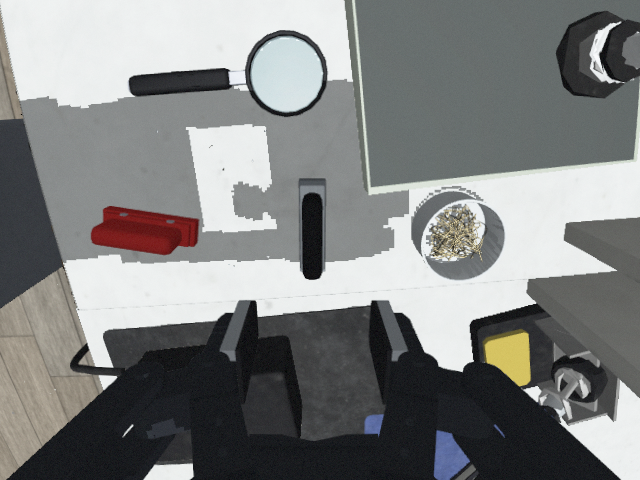

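View pics/s15.png

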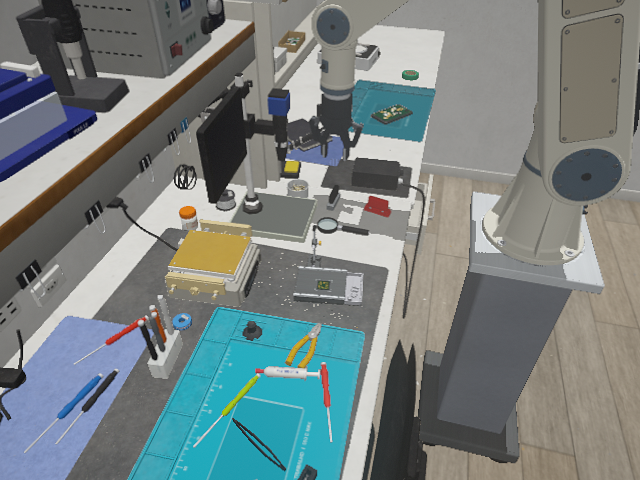

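Run:
```python
from h import *
p=cam('wrist');im=viewer.grab_frame('wrist'); s=status.sense(); print(s['eef_pos'])
crop(im,120,20,220,110,3.6,'pics/w16.png')
o=np.array([120,20])
# circle fit: dark rim
g=cv2.cvtColor(im,cv2.COLOR_RGB2GRAY)
c=cv2.HoughCircles(g[20:130,220:340],cv2.HOUGH_GRADIENT,1,100,param1=120,param2=20,minRadius=30,maxRadius=50);print(c)
```

```text
[527.0767923    5.71095966 163.74343296]
[[[67.5 51.5 42.5]]]
```

View pics/w16.png

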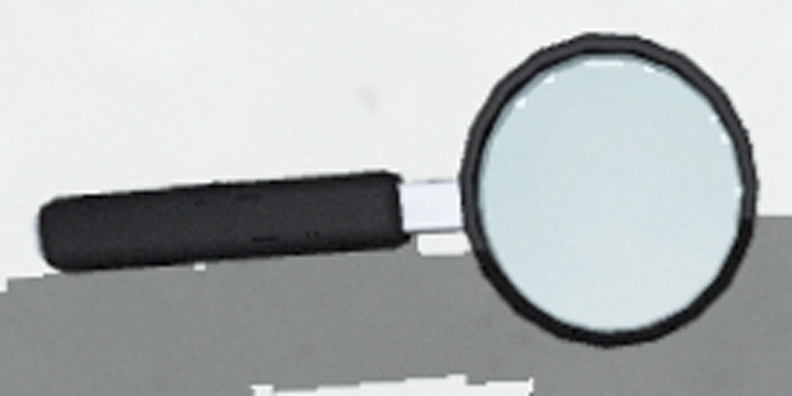

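Run:
```python
from h import *
p=cam('wrist');im=viewer.grab_frame('wrist')
o=np.array([120,20]);c=lambda u,v:(np.array([u,v])+.5)/3.6-.5+o
q=onz(p,[c(608,190),c(463,190),c(757,190),c(38,236),c(402,209),c(220,184),c(220,262)],8);print(q.round(1))
L=q[0];E=(q[5]+q[6])/2; d=L-E; print(np.arctan2(d[1],d[0]))
d=L-q[3]; y=np.arctan2(d[1],d[0]); print(y,np.hypot(*d[:2])); print('grip',L-66*np.array([np.cos(y),np.sin(y),0]))
```

```text
[[518.6 114.2   8. ]
 [491.4 116.5   8. ]
 [546.4 112.    8. ]
 [408.  116.5   8. ]
 [479.4 114.2   8. ]
 [445.4 122.    8. ]
 [443.1 108.    8. ]]
-0.010671899545937058
-0.02060727640119509 110.5333106355829
grip [452.56857499 115.54620543   8.        ]
```

Run:
```python
from h import *
rel((452.5,115.3,150),-1.589)
```

```text
t 14.33 pos [527.1   5.7 163.6] rot [ 3.141e+00  3.000e-03 -7.700e-02] F [ 0.4 -1.   0.6] op 0.549
shift [-0.0828, -0.1035, 0.0138] turn [0.002, 0.002, 1.512]
```

Call:
send_rows(plan=[[[-0.015,-0.02,0],[0,0,0.12],0.1],[[-0.032,-0.04,0],[0,0,0.24],0.1],[[-0.048,-0.06,0],[0,0,0.36],0.1],[[-0.064,-0.08,0],[0,0,0.48],0.1],[[-0.075,-0.094,0],[0,0,0.6],0.1]])

```text
clock: 14.75
eef_pos: [457.5, 106.2, 162.6]
tcp_rot: [3.138, 0.004, -0.683]
contact_force: [0.2, 0.8, -0.1]
opening: 0.546
```

Run:
```python
from h import *
rel((452.5,115.3,150),-1.589)
```

```text
t 14.75 pos [457.5 106.2 162.6] rot [ 3.138  0.004 -0.683] F [ 0.2  0.8 -0.1] op 0.546
shift [-0.0095, -0.0039, 0.0126] turn [0.005, 0.002, 0.906]
```

Call:
send_rows(plan=[[[-0.003,-0.001,0.004],[0,0,0.12],0.1],[[-0.006,-0.002,0.008],[0,0,0.24],0.1],[[-0.0095,-0.0039,0.012],[0,0,0.36],0.1],[[-0.0095,-0.0039,0.0126],[0,0,0.48],0.1],[[-0.0095,-0.0039,0.0126],[0,0,0.6],0.1]])

```text
clock: 15.17
eef_pos: [451.5, 115.3, 148.6]
tcp_rot: [3.133, 0.001, -1.288]
contact_force: [0.7, -1.7, 0.9]
opening: 0.55
```

Run:
```python
from h import *
rel((452.5,115.3,100),-1.589)
```

```text
t 15.17 pos [451.5 115.3 148.6] rot [ 3.133e+00  1.000e-03 -1.288e+00] F [ 0.7 -1.7  0.9] op 0.55
shift [0.0003, -0.0014, 0.0486] turn [0.009, -0.0, 0.301]
```

Call:
send_rows(plan=[[[0,-0.001,0.01],[0,0,0.11],0.1],[[0,-0.001,0.022],[0.005,0,0.22],0.1],[[0,-0.001,0.034],[0.008,0,0.3],0.1],[[0,-0.0014,0.045],[0.008,0,0.301],0.1],[[0,-0.0014,0.0486],[0.009,0,0.301],0.1]])

```text
clock: 15.58
eef_pos: [450.9, 115.3, 97.7]
tcp_rot: [3.138, -0.001, -1.589]
contact_force: [0.2, 0.6, -0.1]
opening: 0.547
```

Run:
```python
from h import *
for i in range(5): viewer.grab_frame('wrist')
p=cam('wrist');im=viewer.grab_frame('wrist'); cv2.imwrite('pics/w17.png',im[:,:,::-1])
rel((452.5,115.3,40),-1.589)
```

```text
t 15.88 pos [452.7 115.7 100.4] rot [-3.141  0.    -1.589] F [0.8 0.4 0.3] op 0.547
shift [0.0004, 0.0003, 0.0604] turn [-0.001, 0.0, -0.0]
```

View pics/w17.png

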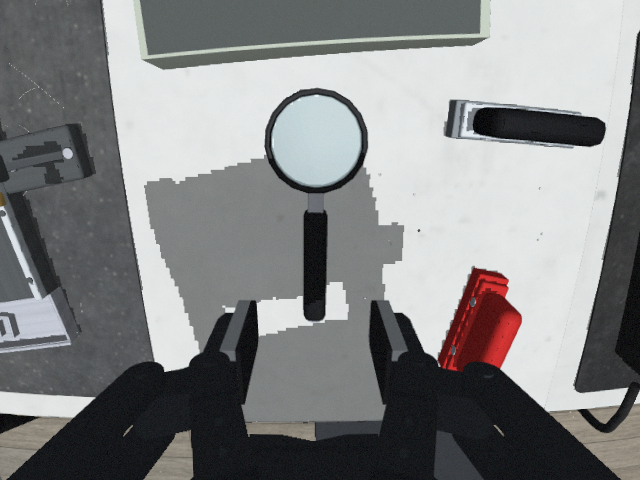

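Call:
send_rows(plan=[[[0,0,0.014],[0,0,0],0.1],[[0,0,0.028],[0,0,0],0.1],[[0,0,0.042],[0,0,0],0.1],[[0,0,0.055],[0,0,0],0.1],[[0,0,0.0604],[0,0,0],0.1]])

```text
clock: 16.3
eef_pos: [452.5, 115.6, 39.2]
tcp_rot: [-3.141, -0.0, -1.589]
contact_force: [-0.1, 0.5, -0.6]
opening: 0.55
```

Run:
```python
from h import *
for i in range(5): viewer.grab_frame('wrist')
rel((452.5,115.3,25),-1.589)
```

```text
t 16.55 pos [453.3 115.8  40.7] rot [-3.139  0.    -1.589] F [ 0.   0.2 -0. ] op 0.549
shift [0.0006, 0.0008, 0.0157] turn [-0.002, 0.0, 0.0]
```

Call:
send_rows(plan=[[[0,0.001,0.004],[-0.002,0,0],0.1],[[0.0005,0.001,0.008],[-0.002,0,0],0.1],[[0.0005,0.001,0.012],[-0.002,0,0],0.1],[[0.0005,0.001,0.015],[-0.002,0,0],0.1],[[0.0005,0.001,0.0157],[-0.002,0,0],0.1]])

```text
clock: 16.97
eef_pos: [452.0, 115.3, 24.4]
tcp_rot: [3.141, 0.0, -1.589]
contact_force: [-0.5, 0.3, 0.2]
opening: 0.55
```

Run:
```python
from h import *
for i in range(3): viewer.grab_frame('wrist')
rel((452.5,115.3,24),-1.589)
im=viewer.grab_frame('wrist'); cv2.imwrite('pics/w18.png',im[:,:,::-1])
```

```text
t 17.12 pos [452.2 115.4  24.9] rot [ 3.141  0.    -1.589] F [0.1 1.1 0.2] op 0.553
shift [0.0, -0.0003, 0.0009] turn [0.0, 0.0, 0.0]
```

View pics/w18.png

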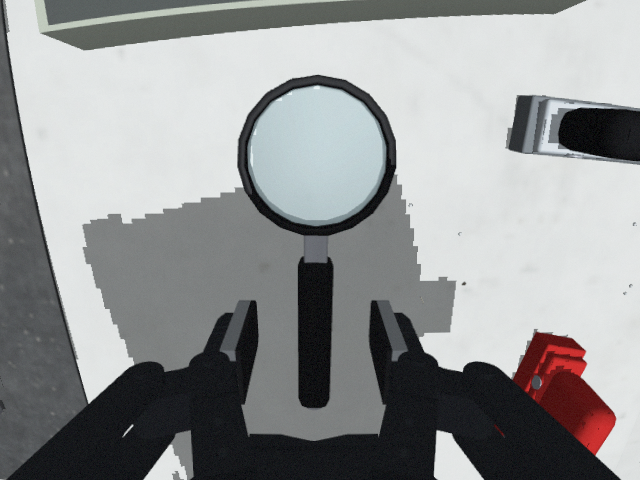

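Well centred. Close.

Call:
send_rows(plan=[[[0,0,0],[0,0,0],-0.4],[[0,0,0],[0,0,0],-0.7],[[0,0,0],[0,0,0],-1],[[0,0,0],[0,0,0],-1],[[0,0,0],[0,0,0],-1]], squeeze=60)

```text
clock: 17.58
eef_pos: [452.5, 115.4, 25.3]
tcp_rot: [-3.141, 0.0, -1.589]
contact_force: [-0.3, 0.3, 5.1]
opening: 0.139
```

Run:
```python
from h import *
rel((452.5,115.3,24),-1.589)
im=viewer.grab_frame('wrist'); cv2.imwrite('pics/w19.png',im[:,:,::-1])
```

```text
t 17.58 pos [452.5 115.4  25.3] rot [-3.141  0.    -1.589] F [-0.3  0.3  5.1] op 0.139
shift [0.0001, -0.0, 0.0013] turn [-0.0, 0.0, -0.0]
```

View pics/w19.png

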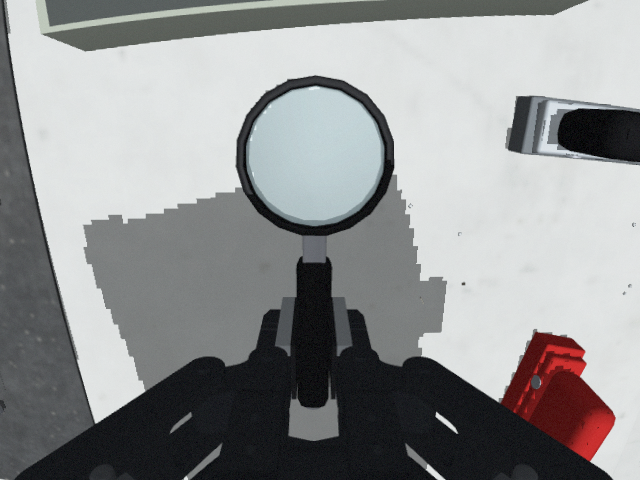

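```bash
cat > lens.py <<'E'
from h import *
def lens_fit(im,p,T,pos,zl,guess,draw=None):
    """project rim inner/outer circles for the tool-frame lens guess"""
    pass
E
python3 - <<'E'
from h import *
p=cam('wrist'); im=viewer.grab_frame('wrist'); s=status.sense()
T=R.from_euler('xyz',s['tcp_rot']); 
g=np.array([518.5,114.3])
a=np.linspace(0,2*np.pi,60)
s_=4;o=np.array([220,60])
cr=cv2.resize(im[60:260,220:410],None,fx=s_,fy=s_,interpolation=cv2.INTER_CUBIC)[:,:,::-1].copy()
for z,c in ((12,(0,0,255)),(0,(0,255,0))):
    u=proj(p,np.c_[g[0]+28*np.cos(a),g[1]+28*np.sin(a),np.full(60,z)])
    u=((u-o+.5)*s_-.5)
    cv2.polylines(cr,[u.round().astype(int)],True,c,1,cv2.LINE_AA)
cv2.imwrite('pics/w20.png',cr[:600])
print(T.inv().apply(np.array([g[0],g[1],6])-s['eef_pos']))
E
```

```text
[ -0.10251392 -65.9744504   19.34826873]
```

View pics/w20.png

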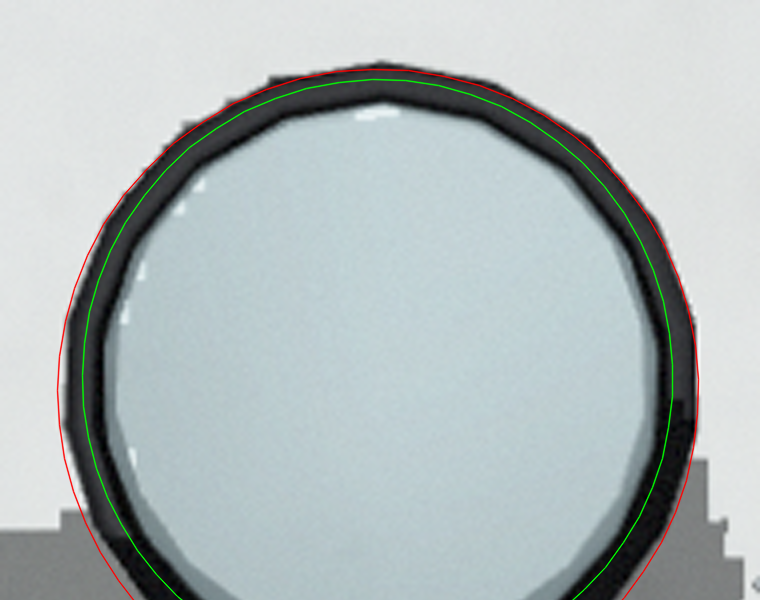

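Call:
send_rows(plan=[[[0,0,-0.008],[0,0,0],-1],[[0,0,-0.025],[0,0,0],-1],[[0,0,-0.055],[0,0,0],-1],[[0,0,-0.09],[0,0,0],-1],[[0,0,-0.125],[0,0,0],-1]])

```text
clock: 18.1
eef_pos: [451.6, 115.1, 151.7]
tcp_rot: [3.141, 0.0, -1.589]
contact_force: [1.1, 0.4, 0.0]
opening: 0.136
```

Run:
```python
from h import *
from fx import overlay
for i in range(4): viewer.grab_frame('wrist')
rel((390,250,230),0.1425-np.pi/2)
im=viewer.grab_frame('wrist'); cv2.imwrite('pics/w21.png',im[:,:,::-1])
overlay('side',(481.4,333.6,.1425),(290,210),90,110,6,'pics/s21')
overlay('top',(481.4,333.6,.1425),(265,210),100,100,6,'pics/t21')
```

```text
t 18.3 pos [452.9 115.5 151.4] rot [-3.139e+00  1.000e-03 -1.589e+00] F [ 0.  -0.6 -1.1] op 0.143
shift [-0.1334, 0.0651, -0.0786] turn [-0.003, 0.001, -0.161]
```

View pics/w21.png

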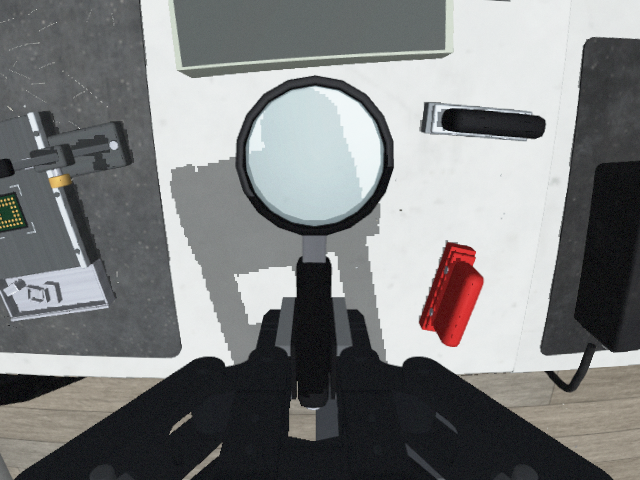

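View pics/s21.png

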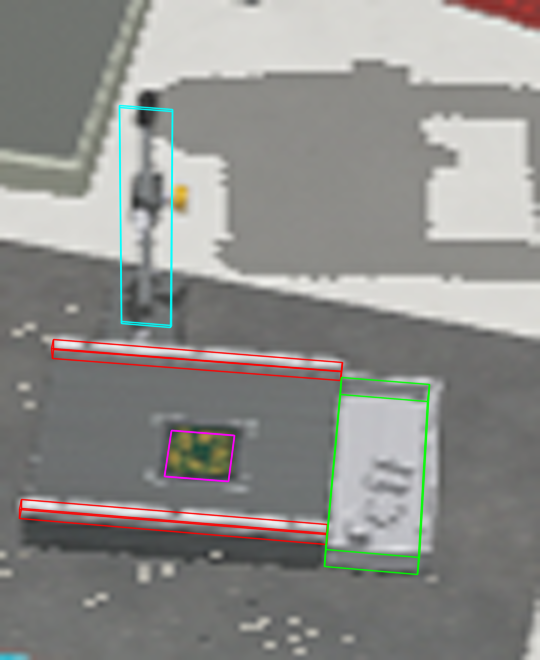

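View pics/t21.png

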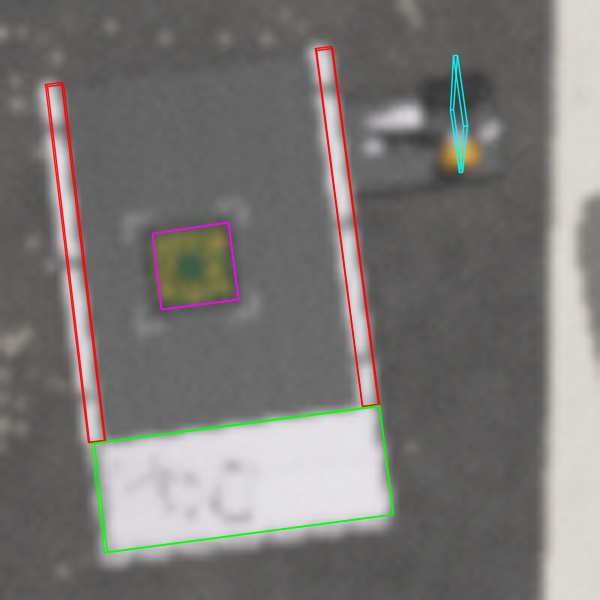

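Call:
send_rows(plan=[[[-0.01,0,0],[-0.003,0,0],-1],[[-0.02,0,0],[-0.003,0,0],-1],[[-0.03,0,0],[-0.003,0,0],-1],[[-0.035,0,0],[-0.003,0,0],-1],[[-0.035,0,0],[-0.003,0,0],-1]])

```text
clock: 18.87
eef_pos: [452.1, 151.6, 148.9]
tcp_rot: [3.136, -0.0, -1.587]
contact_force: [0.6, -0.3, -1.0]
opening: 0.14
```

Run:
```python
from h import *
from fx import overlay
for i in range(6): viewer.grab_frame('wrist')
rel((390,250,230),0.1425-np.pi/2)
p=cam('wrist'); im=viewer.grab_frame('wrist'); cv2.imwrite('pics/w22f.png',im[:,:,::-1]); print(p['xyz'],cam('wrist')['xyz'])
overlay('wrist',(481.4,333.6,.1425),(0,80),220,160,3.6,'pics/w22',im,p)
import pickle; pickle.dump((im,p),open('v1.pkl','wb'))
```

```text
t 19.17 pos [452.  149.8 149.2] rot [ 3.137 -0.    -1.589] F [ 0.4 -0.9 -1. ] op 0.139
shift [-0.099, 0.0643, -0.0805] turn [0.005, 0.0, -0.161]
[536.57231999 148.82773442 270.13007266] [536.60041635 148.78902167 270.16237811]
```

View pics/w22.png

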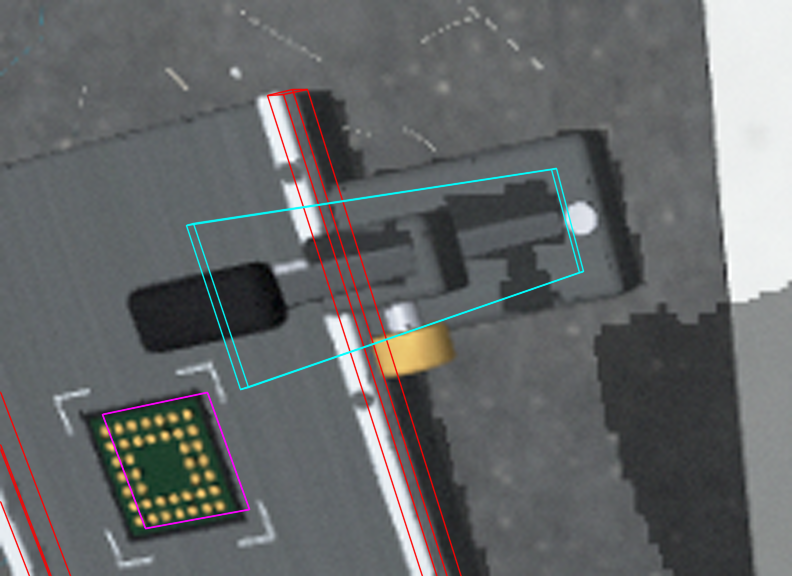

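View pics/w22_raw.png

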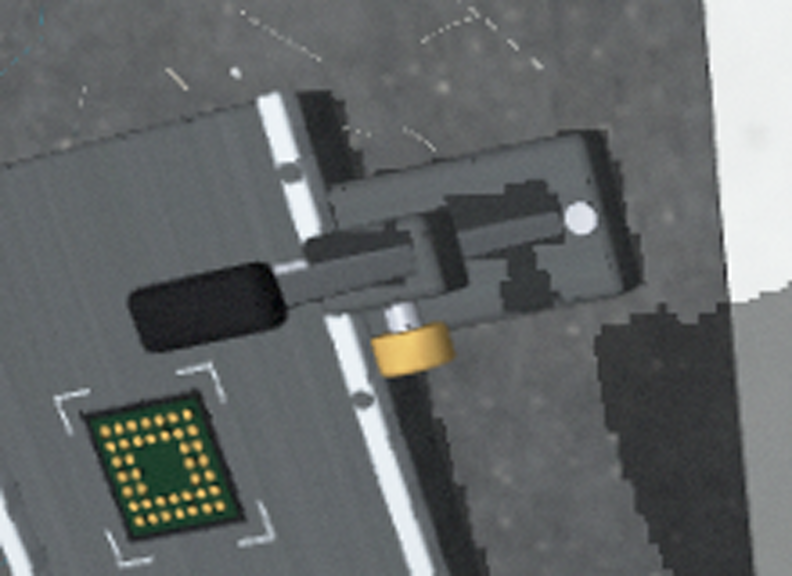

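Run:
```python
from h import *
rf(-72.5,6,185,-np.pi/2)
```

```text
t 19.22 pos [452.1 149.8 149.2] rot [ 3.137 -0.    -1.589] F [-0.1 -0.4 -1. ] op 0.141
shift [-0.1786, 0.0468, -0.0356] turn [0.005, 0.0, -0.161]
in fixture [ -55.1 -177.8  149.2]
```

Call:
send_rows(plan=[[[-0.01,0.003,-0.02],[0.005,0,0],-1],[[-0.04,0.01,-0.0356],[0.005,0,-0.03],-1],[[-0.075,0.02,-0.0356],[0.005,0,-0.06],-1],[[-0.11,0.029,-0.0356],[0.005,0,-0.09],-1],[[-0.14,0.037,-0.0356],[0.005,0,-0.12],-1]])

```text
clock: 19.63
eef_pos: [417.6, 292.1, 185.7]
tcp_rot: [-3.14, 0.001, -1.469]
contact_force: [1.8, -0.1, -1.5]
opening: 0.138
```

Run:
```python
from h import *
rf(-72.5,6,185,-np.pi/2)
```

```text
t 19.63 pos [417.6 292.1 185.7] rot [-3.140e+00  1.000e-03 -1.469e+00] F [ 1.8 -0.1 -1.5] op 0.138
shift [-0.0378, 0.005, 0.0007] turn [-0.001, 0.001, -0.041]
in fixture [-69.  -32.  185.7]
```

Call:
send_rows(plan=[[[-0.015,0.002,0],[0,0,-0.02],-1],[[-0.027,0.004,0.0005],[0,0,-0.04],-1],[[-0.035,0.005,0.0007],[0,0.001,-0.041],-1],[[-0.0378,0.005,0.0007],[0,0.001,-0.041],-1],[[-0.0378,0.005,0.0007],[0,0.001,-0.041],-1]])

```text
clock: 20.05
eef_pos: [408.9, 329.0, 184.8]
tcp_rot: [-3.14, -0.0, -1.428]
contact_force: [-0.9, -0.3, -0.9]
opening: 0.142
```

Run:
```python
from h import *
from fx import overlay
for i in range(8): viewer.grab_frame('wrist')
rf(-72.5,6,185,-np.pi/2)
p=cam('wrist'); im=viewer.grab_frame('wrist'); cv2.imwrite('pics/w23f.png',im[:,:,::-1]); print(p['xyz'],cam('wrist')['xyz'])
overlay('wrist',(481.4,333.6,.1425),(300,60),200,160,4,'pics/w23',im,p)
import pickle; pickle.dump((im,p),open('v2.pkl','wb'))
```

```text
t 20.45 pos [409.  328.8 185. ] rot [-3.14  -0.    -1.429] F [ 0.2 -0.3 -0.9] op 0.14
shift [-0.0005, 0.0002, -0.0] turn [-0.001, -0.0, -0.0]
in fixture [-72.3   5.5 185. ]
[491.94771115 341.15838413 306.46475122] [491.90675658 341.28104953 306.46693917]
```

View pics/w23f.png

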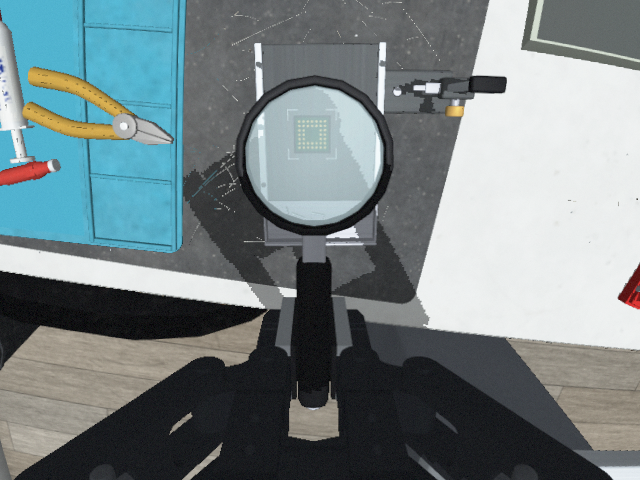

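View pics/w23.png

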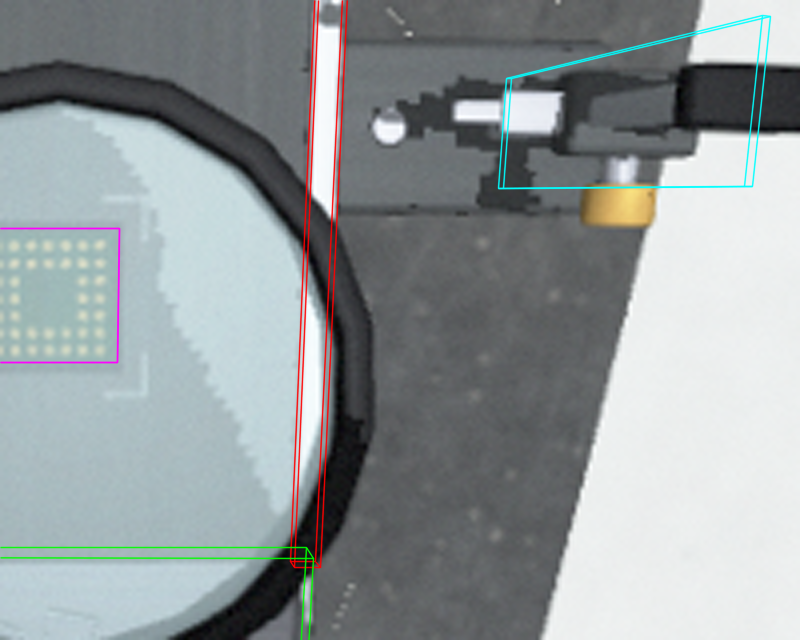

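Run:
```python
from h import *
import pickle
for f,o,s,pts in (('v2.pkl',(300,60),4,[(453,110),(388,126),(500,110),(560,110),(735,95),(808,95)]),('v1.pkl',(0,80),3.6,[(272,268),(580,218)])):
    im,p=pickle.load(open(f,'rb'))
    for u in pts:
        uv=(np.array(u)+.5)/s-.5+np.array(o)
        c,d=ray(p,[uv]); 
        out=[]
        for z in (12,16,61,66,71,76,81,86,91,111):
            X=onz(p,[uv],z)[0]; f_=R.from_euler('z',-FY).apply(X-[*FC,0]); out.append((z,f_[:2].round(1).tolist()))
        print(u,out)
    cr=cv2.resize(im[60:130,380:520] if s==4 else im[120:180,20:140],None,fx=5.7,fy=5.7,interpolation=cv2.INTER_CUBIC)
    cv2.imwrite('pics/z%s.png'%f[:2],cr[:,:,::-1])
```

```text
(453, 110) [(12, [27.4, -66.8]), (16, [27.2, -65.8]), (61, [24.8, -54.7]), (66, [24.5, -53.5]), (71, [24.2, -52.2]), (76, [23.9, -51.0]), (81, [23.7, -49.8]), (86, [23.4, -48.5]), (91, [23.1, -47.3]), (111, [22.1, -42.4])]
(388, 126) [(12, [24.4, -55.1]), (16, [24.2, -54.2]), (61, [22.3, -44.9]), (66, [22.0, -43.9]), (71, [21.8, -42.8]), (76, [21.6, -41.8]), (81, [21.4, -40.8]), (86, [21.2, -39.7]), (91, [21.0, -38.7]), (111, [20.1, -34.5])]
(500, 110) [(12, [27.6, -75.5]), (16, [27.3, -74.4]), (61, [24.9, -61.9]), (66, [24.6, -60.6]), (71, [24.4, -59.2]), (76, [24.1, -57.8]), (81, [23.8, -56.4]), (86, [23.5, -55.0]), (91, [23.3, -53.6]), (111, [22.2, -48.1])]
(560, 110) [(12, [27.8, -86.6]), (16, [27.6, -85.4]), (61, [25.1, -71.2]), (66, [24.8, -69.6]), (71, [24.5, -68.1]), (76, [24.3, -66.5]), (81, [24.0, -64.9]), (86, [23.7, -63.4]), (91, [23.4, -61.8]), (111, [22.3, -55.5])]
(735, 95) [(12, [31.4, -119.2]), (16, [31.1, -117.5]), (61, [28.1, -98.4]), (66, [27.7, -96.3]), (71, [27.4, -94.2]), (76, [27.0, -92.0]), (81, [26.7, -89.9]), (86, [26.4, -87.8]), (91, [26.0, -85.7]), (111, [24.7, -77.1])]
(808, 95) [(12, [31.8, -133.2]), (16, [31.6, -131.3]), (61, [28.5, -110.0]), (66, [28.1, -107.7]), (71, [27.8, -105.3]), (76, [27.4, -103.0]), (81, [27.1, -100.6]), (86, [26.7, -98.2]), (91, [26.4, -95.9]), (111, [25.0, -86.4])]
(272, 268) [(12, [26.3, -25.0]), (16, [26.3, -27.6]), (61, [26.7, -56.5]), (66, [26.7, -59.7]), (71, [26.8, -62.9]), (76, [26.8, -66.1]), (81, [26.9, -69.3]), (86, [26.9, -72.5]), (91, [26.9, -75.7]), (111, [27.1, -88.6])]
(580, 218) [(12, [24.2, -87.4]), (16, [24.3, -89.0]), (61, [25.0, -107.0]), (66, [25.1, -109.0]), (71, [25.2, -111.0]), (76, [25.3, -113.0]), (81, [25.3, -115.0]), (86, [25.4, -117.0]), (91, [25.5, -119.1]), (111, [25.8, -127.1])]
```

View pics/zv2.png

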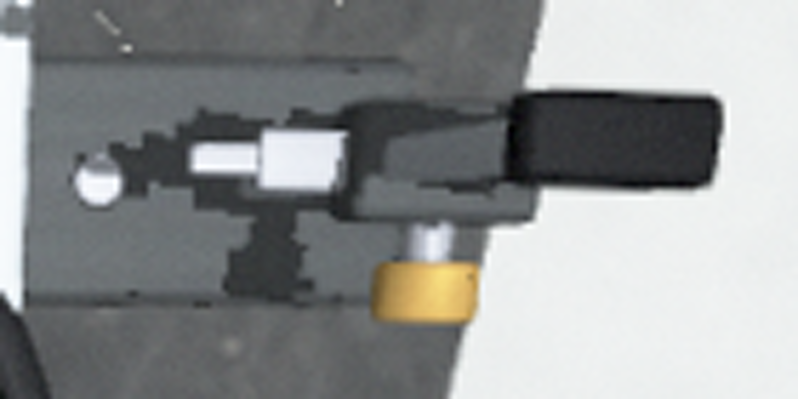

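View pics/zv1.png

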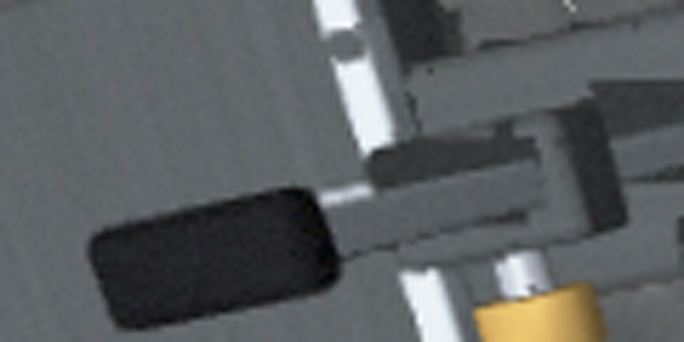

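Call:
send_rows(plan=[[[-0.01,0,0.01],[0,0,0],-1],[[-0.025,0,0.025],[0,0,0],-1],[[-0.04,0,0.045],[0,0,0],-1],[[-0.052,0,0.065],[0,0,0],-1],[[-0.055,0,0.075],[0,0,0],-1]])

```text
clock: 20.92
eef_pos: [400.2, 384.6, 107.4]
tcp_rot: [3.141, -0.001, -1.428]
contact_force: [-0.3, -0.5, -0.8]
opening: 0.137
```

Run:
```python
from h import *
from fx import overlay
for i in range(8): viewer.grab_frame('wrist')
rf(-72.5,6,185,-np.pi/2)
p=cam('wrist'); im=viewer.grab_frame('wrist'); cv2.imwrite('pics/w24f.png',im[:,:,::-1]); print(p['xyz'],cam('wrist')['xyz'])
overlay('wrist',(481.4,333.6,.1425),(440,20),200,160,4,'pics/w24',im,p)
import pickle; pickle.dump((im,p),open('v3.pkl','wb'))
```

```text
t 21.32 pos [401.9 383.3 111.1] rot [-3.139e+00  1.000e-03 -1.429e+00] F [ 0.6 -0.4 -0.6] op 0.14
shift [0.0545, 0.0006, -0.074] turn [-0.003, 0.001, -0.001]
in fixture [-71.7  60.5 111.1]
[484.66305389 395.53433447 232.63409014] [484.62019294 395.53614609 232.55007586]
```

View pics/w24f.png

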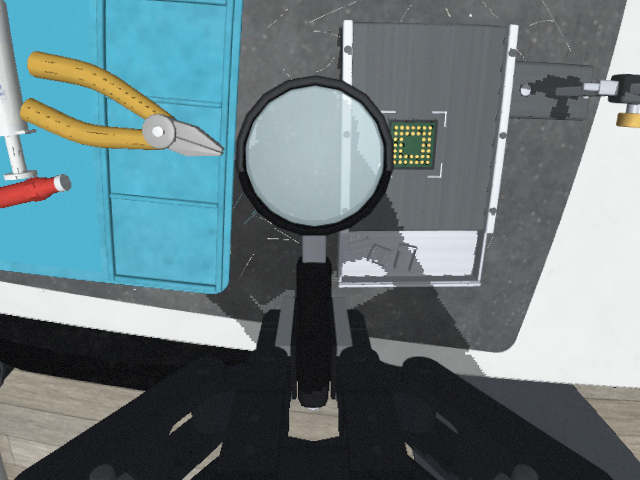

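View pics/w24.png

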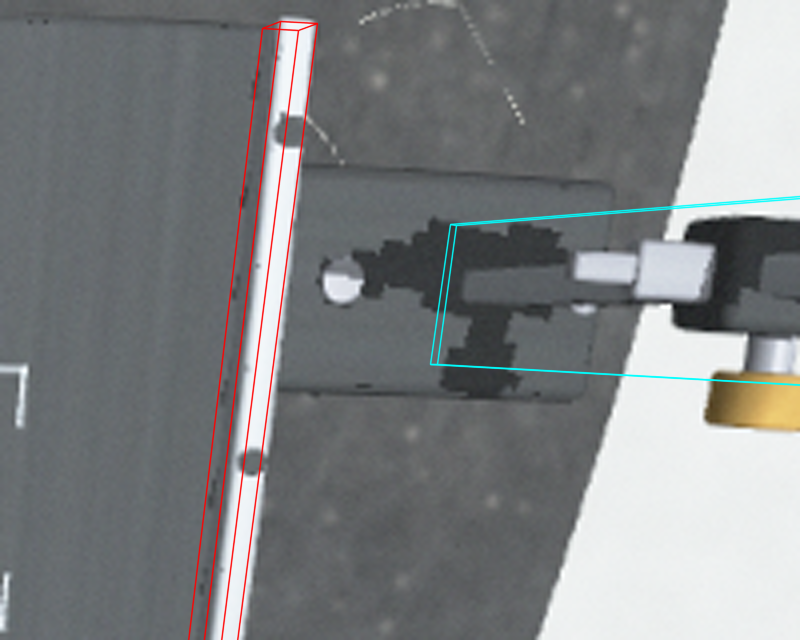

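Run:
```python
from h import *
import pickle
f2=lambda X:R.from_euler('z',-FY).apply(X-[*FC,0])
V={}
for f,o,s,pts in (('v2.pkl',(300,60),4,dict(tip=(453,110),screw=(388,126),shoulder=(500,110),rr=(330,20))),('v3.pkl',(440,20),4,dict(tip=(574,266),screw=(342,281),shoulder=(638,268)))):
    im,p=pickle.load(open(f,'rb'))
    for k,u in pts.items():
        uv=(np.array(u)+.5)/s-.5+np.array(o)
        c,d=ray(p,[uv]); V.setdefault(k,[]).append((c,d[0]/np.linalg.norm(d[0])))
        print(f,k,[(z,f2(onz(p,[uv],z)[0])[:2].round(1).tolist()) for z in (8,12,16,61,66,71,76,81,86)])
for k,v in V.items():
    if len(v)<2: continue
    A=sum(np.eye(3)-np.outer(d,d) for c,d in v); b=sum((np.eye(3)-np.outer(d,d))@c for c,d in v); X=np.linalg.solve(A,b); print(k,f2(X).round(1),[np.linalg.norm(np.cross(X-c,d)).round(2) for c,d in v])
```

```text
v2.pkl tip [(8, [27.6, -67.8]), (12, [27.4, -66.8]), (16, [27.2, -65.8]), (61, [24.8, -54.7]), (66, [24.5, -53.5]), (71, [24.2, -52.2]), (76, [23.9, -51.0]), (81, [23.7, -49.8]), (86, [23.4, -48.5])]
v2.pkl screw [(8, [24.6, -55.9]), (12, [24.4, -55.1]), (16, [24.2, -54.2]), (61, [22.3, -44.9]), (66, [22.0, -43.9]), (71, [21.8, -42.8]), (76, [21.6, -41.8]), (81, [21.4, -40.8]), (86, [21.2, -39.7])]
v2.pkl shoulder [(8, [27.8, -76.6]), (12, [27.6, -75.5]), (16, [27.3, -74.4]), (61, [24.9, -61.9]), (66, [24.6, -60.6]), (71, [24.4, -59.2]), (76, [24.1, -57.8]), (81, [23.8, -56.4]), (86, [23.5, -55.0])]
v2.pkl rr [(8, [42.9, -44.3]), (12, [42.5, -43.6]), (16, [42.1, -42.9]), (61, [37.3, -35.4]), (66, [36.8, -34.5]), (71, [36.3, -33.7]), (76, [35.8, -32.8]), (81, [35.2, -32.0]), (86, [34.7, -31.1])]
v3.pkl tip [(8, [28.6, -94.9]), (12, [28.3, -92.2]), (16, [28.0, -89.4]), (61, [24.7, -58.2]), (66, [24.3, -54.7]), (71, [23.9, -51.3]), (76, [23.6, -47.8]), (81, [23.2, -44.3]), (86, [22.8, -40.9])]
v3.pkl screw [(8, [24.8, -59.5]), (12, [24.6, -57.4]), (16, [24.4, -55.2]), (61, [21.8, -31.1]), (66, [21.5, -28.4]), (71, [21.2, -25.7]), (76, [20.9, -23.1]), (81, [20.7, -20.4]), (86, [20.4, -17.7])]
v3.pkl shoulder [(8, [28.9, -105.3]), (12, [28.6, -102.3]), (16, [28.3, -99.4]), (61, [24.9, -66.1]), (66, [24.5, -62.4]), (71, [24.2, -58.7]), (76, [23.8, -55.0]), (81, [23.4, -51.3]), (86, [23.0, -47.6])]
tip [ 24.2 -52.8  68.8] [np.float64(0.12), np.float64(0.12)]
screw [ 24.1 -53.6  19. ] [np.float64(0.04), np.float64(0.04)]
shoulder [ 24.3 -59.5  70. ] [np.float64(0.09), np.float64(0.09)]
```

Run:
```python
from h import *
import pickle
im,p=pickle.load(open('v3.pkl','rb'))
crop(im,565,70,75,50,10,'pics/z3.png')
crop(im,490,20,70,60,10,'pics/z3r.png')
im,p=pickle.load(open('v2.pkl','rb'))
crop(im,370,60,75,50,10,'pics/z2r.png')
```

```text
(no output)
```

View pics/z3.png

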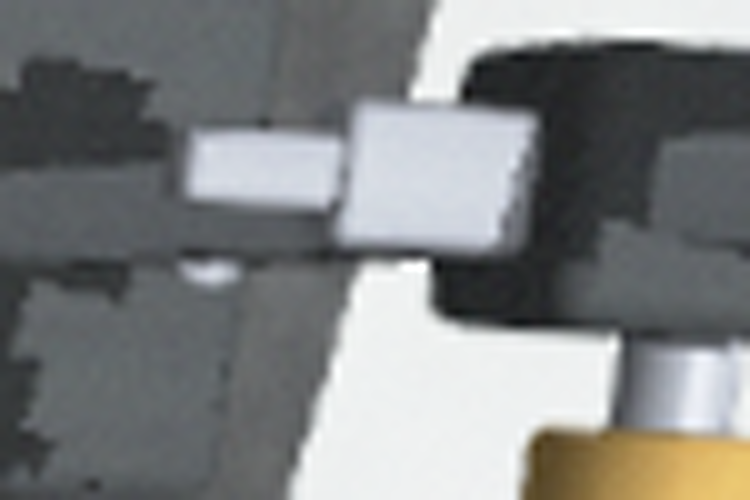

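View pics/z3r.png

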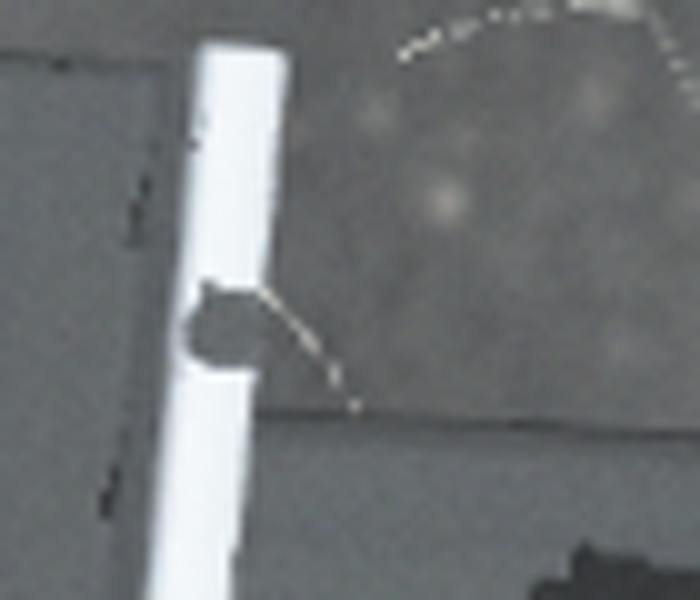

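View pics/z2r.png

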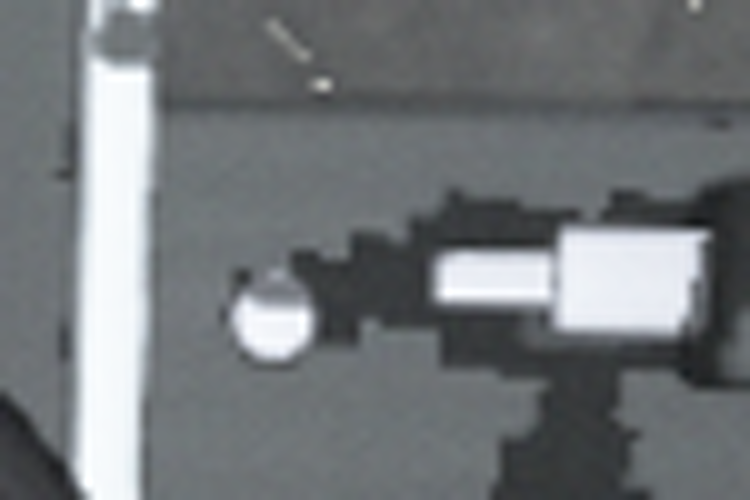

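Run:
```python
from h import *
import pickle
f2=lambda X:R.from_euler('z',-FY).apply(X-[*FC,0])
from scipy.optimize import least_squares
for f,rail,tip in (('v2.pkl',[(377.8,79.5),(384.5,79.5)],(413,87)),('v3.pkl',[(505.3,69.5),(514,69.5)],(583,86))):
    im,p=pickle.load(open(f,'rb'))
    y=[f2(onz(p,[u],21)[0]).round(2) for u in rail]; b=np.mean([q[1] for q in y])+42.5
    zs=np.arange(55,95,.05); Y=np.array([f2(onz(p,[tip],z)[0])[1] for z in zs])
    print(f,y,'bias y',b,'z raw',zs[np.argmin(abs(Y+54))],'z corr',zs[np.argmin(abs(Y-b+54))], 'z corr ang')
    # rotate camera about its optical x.. : correct by shifting pixel instead
    Xr=R.from_euler('z',FY).apply([[y[0][0],-42.5,21]])+[*FC,0]
    du=np.mean(rail,0)-proj(p,Xr)[0]; t2=np.array(tip)-du*[1,0]
    Y=np.array([f2(onz(p,[t2],z)[0])[1] for z in zs]); print('pixel du',du,'z',zs[np.argmin(abs(Y+54))])
```

```text
v2.pkl [array([ 31.65, -39.49,  21.  ]), array([ 31.71, -44.2 ,  21.  ])] bias y 0.6550000000000011 z raw 64.19999999999948 z corr 66.84999999999933 z corr ang
pixel du [-0.93150538 -0.0526767 ] z 66.44999999999935
v3.pkl [array([ 33.93, -40.15,  21.  ]), array([ 34.13, -44.95,  21.  ])] bias y -0.04999999999999716 z raw 66.94999999999932 z corr 66.84999999999933 z corr ang
pixel du [ 0.09864373 -0.20096898] z 66.84999999999933
```

Run:
```python
from h import *
rf(-72.6,6.5,105,-np.pi/2)
```

```text
t 21.37 pos [401.8 383.3 111. ] rot [-3.139e+00  1.000e-03 -1.429e+00] F [-0.1  0.3 -0.8] op 0.142
shift [0.054, 0.0008, 0.0059] turn [-0.003, 0.001, -0.001]
in fixture [-71.7  60.5 111. ]
```

Call:
send_rows(plan=[[[0.01,0,0],[-0.003,0,0],-1],[[0.024,0,0.001],[-0.003,0,0],-1],[[0.038,0.0005,0.003],[-0.003,0.001,0],-1],[[0.049,0.0008,0.005],[-0.003,0.001,0],-1],[[0.054,0.0008,0.006],[-0.003,0.001,0],-1]])

```text
clock: 21.78
eef_pos: [408.3, 327.2, 104.5]
tcp_rot: [3.14, -0.001, -1.43]
contact_force: [0.5, 0.2, -1.1]
opening: 0.146
```

Run:
```python
from h import *
for i in range(5): viewer.grab_frame('wrist')
rf(-72.6,6.5,86,-np.pi/2)
```

```text
t 22.03 pos [408.9 330.  105. ] rot [-3.142  0.    -1.429] F [ 0.5  1.  -1.3] op 0.137
shift [0.0003, 0.0003, 0.019] turn [-0.0, 0.0, -0.001]
in fixture [-72.3   6.8 105. ]
```

Call:
send_rows(plan=[[[0,0,0.004],[0,0,0],-1],[[0,0,0.009],[0,0,0],-1],[[0,0,0.014],[0,0,0],-1],[[0,0,0.018],[0,0,0],-1],[[0,0,0.019],[0,0,0],-1]])

```text
clock: 22.45
eef_pos: [408.4, 329.9, 85.0]
tcp_rot: [3.14, -0.001, -1.429]
contact_force: [-0.2, 0.1, -0.9]
opening: 0.14
```

Run:
```python
from h import *
from fx import overlay
import pickle
for i in range(8): viewer.grab_frame('wrist')
rf(-72.6,6.5,86,-np.pi/2)
p=cam('wrist'); im=viewer.grab_frame('wrist'); cv2.imwrite('pics/w25f.png',im[:,:,::-1])
s=status.sense(); T=R.from_euler('xyz',s['tcp_rot']); L=T.apply([0.2,-66.6,19.3])+s['eef_pos']; print('lens',L, 'chip',fixw([[-6,6,17]],FC,FY))
o=np.array([220,20]);sc=2.6
cr=cv2.resize(im[20:250,220:520],None,fx=sc,fy=sc,interpolation=cv2.INTER_CUBIC)[:,:,::-1].copy()
drawbox(cr,p,boxpts(-18,6,-6,18,17,17),(*FC,FY),o,sc,(255,0,255))
a=np.linspace(0,2*np.pi,60)
for z,c in ((6,(0,0,255)),(-6,(0,255,0))):
    u=proj(p,np.c_[L[0]+28*np.cos(a),L[1]+28*np.sin(a),np.full(60,L[2]+z)]); cv2.polylines(cr,[((u-o+.5)*sc-.5).round().astype(int)],True,c,1,cv2.LINE_AA)
cv2.imwrite('pics/w25.png',cr)
pickle.dump((im,p),open('v4.pkl','wb'))
crop(im,380,60,110,80,7,'pics/z4.png')
ps=cam('side'); im=viewer.grab_frame('side'); o=np.array([285,205]); sc=6
cr=cv2.resize(im[205:305,285:375],None,fx=sc,fy=sc,interpolation=cv2.INTER_CUBIC)[:,:,::-1].copy()
cv2.imwrite('pics/s25r.png',cr)
for z,c in ((6,(0,0,255)),(-6,(0,255,0))):
    u=proj(ps,np.c_[L[0]+28*np.cos(a),L[1]+28*np.sin(a),np.full(60,L[2]+z)]); cv2.polylines(cr,[((u-o+.5)*sc-.5).round().astype(int)],True,c,1,cv2.LINE_AA)
for z in (60,66.8,74):
    u=proj(ps,fixw([[24,-54,z],[24,-74,z]],FC,FY)); cv2.polylines(cr,[((u-o+.5)*sc-.5).round().astype(int)],False,(255,0,255),1,cv2.LINE_AA)
cv2.imwrite('pics/s25.png',cr)
```

```text
t 22.85 pos [409.  330.1  86.2] rot [-3.141  0.    -1.429] F [-0.6  0.6 -0.2] op 0.139
shift [0.0003, 0.0005, 0.0002] turn [-0.0, 0.0, -0.001]
in fixture [-72.1   6.8  86.2]
lens [475.00380353 339.30475591  66.94623071] chip [[474.60870644 338.68707497  17.        ]]
```

View pics/w25.png

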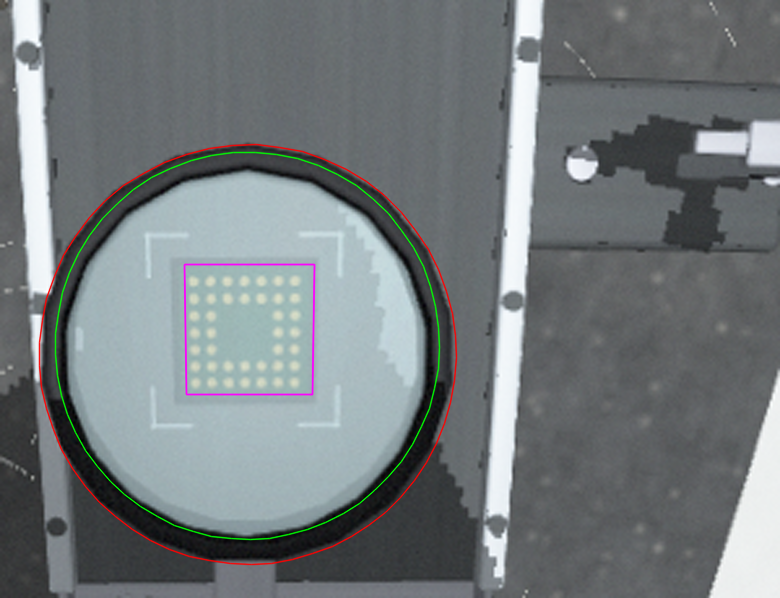

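View pics/z4.png

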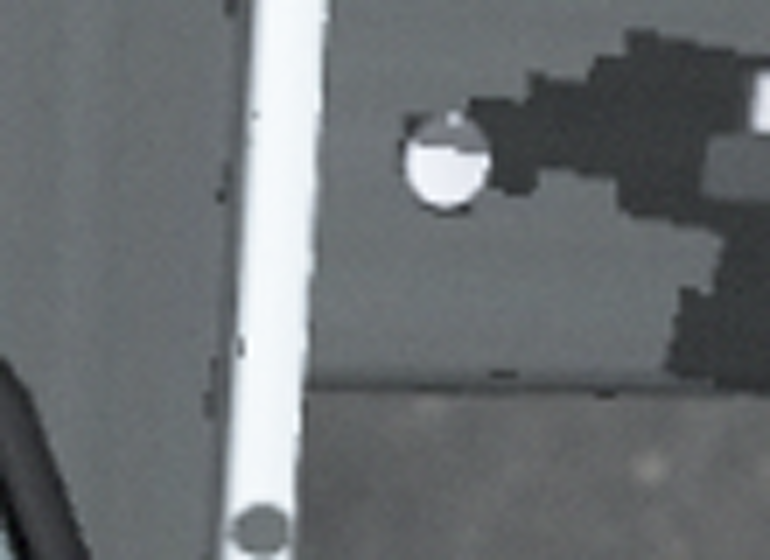

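View pics/s25.png

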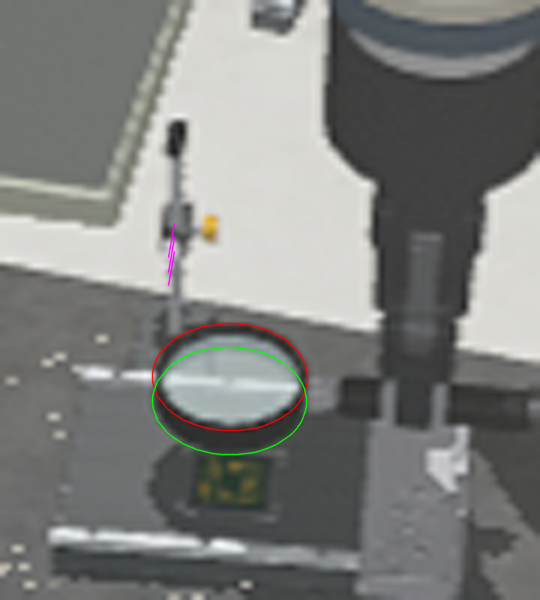

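View pics/s25r.png

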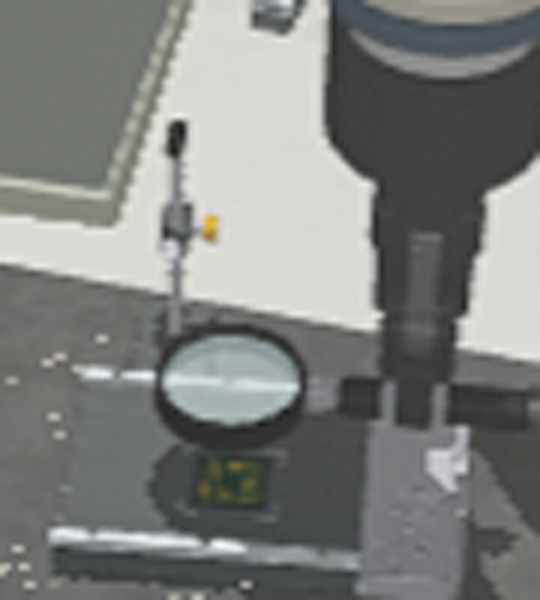

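Run:
```python
from h import *
ps=cam('side'); im=viewer.grab_frame('side')
o=np.array([305,220]);sc=24
cr=cv2.resize(im[220:262,305:325],None,fx=14,fy=14,interpolation=cv2.INTER_CUBIC)[:,:,::-1].copy()
cv2.imwrite('pics/s26.png',cr)
for z in (60,63,66.8,70,73): print(z,((proj(ps,fixw([[24,-54,z],[24,-74,z]],FC,FY))-o+.5)*14-.5).round(0).tolist())
print('post', ((proj(ps,fixw([[24,-80,111],[24,-80,12],[24,-95,12],[56,-42.5,21],[-56,-42.5,21]],FC,FY)))).round(1).tolist())
```

```text
60 [[112.0, 456.0], [126.0, 376.0]]
63 [[112.0, 442.0], [126.0, 362.0]]
66.8 [[112.0, 425.0], [126.0, 345.0]]
70 [[112.0, 410.0], [126.0, 330.0]]
73 [[112.0, 396.0], [126.0, 316.0]]
post [[313.9, 227.6], [313.8, 259.9], [314.6, 255.7], [298.3, 266.9], [346.5, 270.7]]
```

View pics/s26.png

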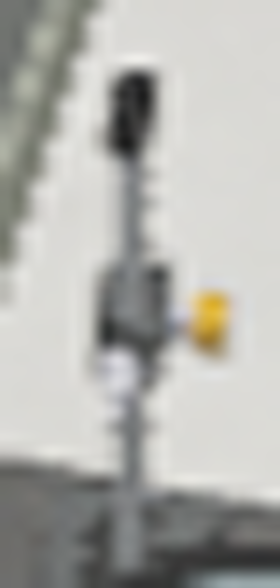

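Run:
```python
from h import *
s=status.sense(); print(s['clock'],s['eef_pos'].round(1),s['tcp_rot'].round(3),s['qvel'].round(4),s['opening'])
im=viewer.grab_frame('side'); crop(im,270,160,160,150,5,'pics/s27.png')
s=status.sense(); print(s['eef_pos'].round(1))
```

```text
23.0 [409.  330.1  86.2] [-3.141  0.    -1.429] [ 0.0007  0.0014  0.0005 -0.0001  0.0002  0.0002] 0.14576239715849926
[409.  330.1  86.2]
```

View pics/s27.png

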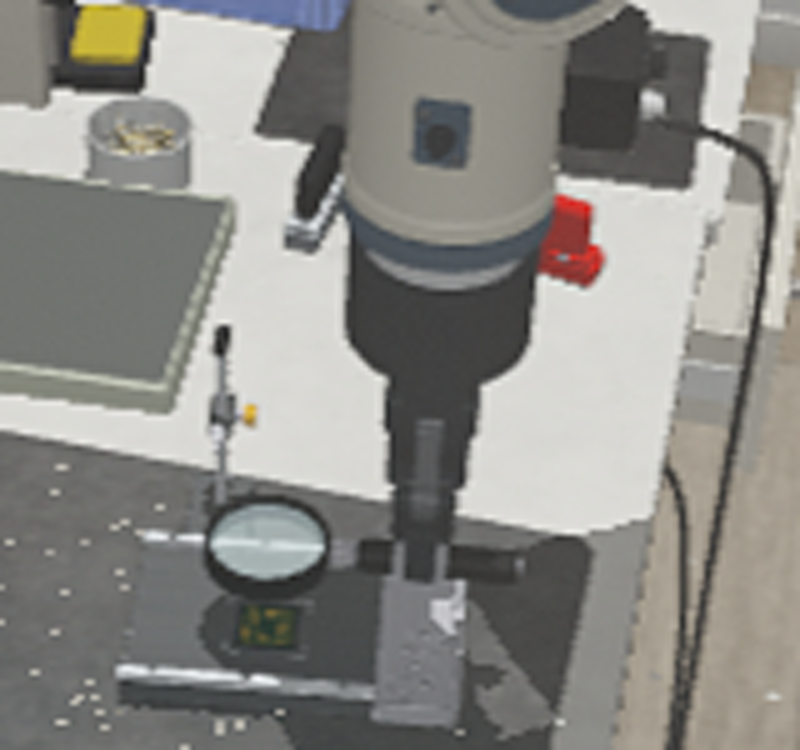

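The side view shows the loupe held level over the chip, the scraper standing on the bench and the offcuts in the tray. The arm is still, so I'm handing the job in.

```bash
python3 -c "
from rig import job
print(job.sign_off())"
```

```text
the job is handed in; nothing more can be done
None
```

I swept the three offcuts into the tray with the scraper in one pass and set the scraper back upright on the bench where it had stood. I then took the loupe by its handle and handed in at about 23 s, holding it over the chip. No verdict was reported.

**Last checks**
- **Offcuts:** all three looked flat on the tray floor in the wrist picture after the sweep, and the later pictures showed no change.
- **Scraper:** it stood upright and was let go; the force read about zero after release. It is far from the fixture.
- **Loupe position:** by the camera fit, the lens centre was about 1 mm from the chip's centre seen from above. The tool was level to 0.001 rad and stationary, and the rim had not slipped in the grip since pickup.
- **Lens height:** the lens was at about 67 mm. The pointer tip measured about 67 mm in two wrist views corrected on the rail, and the side view agreed.

**What disagreed:** uncorrected, the two wrist views put the pointer at 64 and 67 mm, and plain triangulation put it at 69 mm. The scraper met the plate about 2 mm higher than expected, possibly because of the mat. Allowing for that would put the pointer at about 68 mm. All these values are within 3 mm of the lens, inside the 5 mm tolerance.

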